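Lock the cart coupler onto the bench ball stand

TASK

Raise the handle of the loose cart coupler fully, set the coupler down on the stand with its socket right home over the ball and its tail lying in the fork, then press the handle down until it is locked. Then take the coupler by its socket housing and pull straight up until the sprung ball is seen to rise about 5 mm, hold it there for a second to prove the lock, let it settle back into the fork and let go, leaving it locked. Leave the other things on the bench where they are.

Things in the scene. Friction and masses are not known exactly. Their poses are not given: they have to be found in the camera images.
- coupler: Loose dark steel ball coupler, 200 mm long, 0.6 to 0.9 kg, lying on its flat underside. Origin on the underside; x runs along it towards the socket end, z up. Socket housing: x 18 to 88 mm, 52 mm wide, 60 mm high, with two 14 mm tall handle ears on top at x 28 mm. Tail: solid bar x -112 to 20 mm, 36 mm wide, 40 mm high. Centre of mass near x -20 mm.
- handle (a joint): Angle of the coupler's handle, rad: 0 = lying along the tail (locked), 1.6 = upright (open, end stop). Pivot along coupler y at x 28, z 66 mm; the free end swings up and towards the socket. Stiff: stays where left, 1.5 to 2 N at the grip. Pressed down, it slides two prongs out under the ball; they block the socket below about 1.2 rad, and the handle jams part way if the ball is not home.
- handle_grip (a point): Middle of the rubber grip of the handle, 85 mm from the pivot; the grip is a bar 44 mm long, 18 mm wide (in coupler y) and 18 mm thick. Lying down it is 68 mm above the underside, 19 mm of free space between it and the tail. Axes turn with the handle: x from the grip towards the pivot.
- coupler_waist (a point): A good place to carry the coupler while the handle stands upright: on the tail at coupler x -32 mm, 26 mm above the underside, 36 mm wide in y. Axes as the coupler's.
- socket (a point): Where the ball's centre belongs in the socket: coupler x 60 mm, 33 mm above the underside. The socket is open underneath, 44 by 44 mm inside (2 mm play all round the ball), its flat roof 53 mm above the underside. Its outer sides, 52 mm apart in y, are good to grip for the pull. Axes as the coupler's.
- tail (a point): Point on the underside of the tail, coupler x -90 mm, which belongs on the fork. Axes as the coupler's.
- stand: Fixed grey steel ball stand; base plate 250 x 104 x 10 mm. Origin at the centre of its underside; x runs from the fork to the ball. Steel ball (40 mm) on an 18 mm stem at x 75 mm; fork at x -75 mm. A seated coupler points the same way as the stand, its origin at stand x 15 mm, 45 mm above the bench.
- ball (a joint): Height of the sprung ball above its lower stop, m (0 to 0.010). Pulling it up takes about 6 N at first and 0.9 N more per mm, besides the weight of what hangs on it; pushing down does not move it.
- ball_center (a point): Centre of the 40 mm ball, 78 mm above the bench when down.
- fork (a point): Middle of the flat top of the fork, 45 mm above the bench, 24 mm long in stand x; two cheeks 44 mm apart inside rise 18 mm either side of it. Axes as the stand's.
- wrench: Steel wrench, 160 mm, bystander. Origin under its middle.
- grease_jar: Grey jar with steel lid, 66 mm diameter, 65 mm high, bystander. Origin under it.
- bottle_a: Clear bottle, 72 mm diameter, 210 mm high, bystander. Origin under it.
- bottle_b: Second clear bottle, same, bystander. Origin under it.
- steel_disc: Plain steel disc, 70 mm diameter, 18 mm thick, bystander. Origin under it.
- connector_box: Grey metal box 70 x 100 x 45 mm, bystander. Origin under it.

How it is judged:
On the way, in this order (a step that is already met when the one before it is completed fails the run):
1. the handle is raised (above 1.25 rad) while the coupler is still off the ball (value of joint handle above 1.25 rad and distance between socket and ball_center above 0.03 m), for 0.1 s.
2. the coupler is home on the ball (socket centre within 5 mm of the ball's), tail in the fork, level, handle still up (distance between socket and ball_center below 0.005 m and horizontal distance between tail and fork below 0.01 m and angle between coupler's own z axis and vertical below 0.06 rad and value of joint handle above 1 rad), for 0.2 s.
3. the handle is pressed down (below 0.12 rad) with the ball home (distance between socket and ball_center below 0.005 m and value of joint handle below 0.12 rad), for 0.2 s.
4. the locked coupler is pulled up and lifts the sprung ball by more than 3 mm (value of joint ball above 0.003 m and value of joint handle below 0.12 rad and distance between socket and ball_center below 0.007 m), for 0.3 s.
At the end, for the whole second after the job is handed in: The coupler rests on the stand, released and still: socket centre within 5 mm of the ball's centre, tail within 10 mm of the fork's middle (seen from above), level within 0.06 rad, handle below 0.12 rad, ball back down within 1.5 mm (all of step 3 and horizontal distance between tail and fork below 0.01 m and angle between coupler's own z axis and vertical below 0.06 rad and value of joint ball below 0.0015 m and linear speed of coupler below 0.02 m/s); the robot touches nothing.
It fails at once if a bystander is moved more than 30 mm (distance of any of wrench, grease_jar, bottle_a, bottle_b, steel_disc, connector_box from where it was at the start of the episode above 0.03 m).
It also fails if it takes over 72 s, if anything falls off the work surface, if the arm or the gripper's body presses on something with over 40 N, if the wrist force passes 120 N, or if a joint passes its speed limit or range.

ROBOT

A 6-joint arm with a two-finger parallel gripper is mounted at the origin on the work surface. World frame = base frame: x ahead of the robot, y to its left, z up, the work surface at z = 0. Lengths are in m, angles in rad, forces in N, time in s.
With the tool pointing down it reaches from about 0.25 to 0.775 m from the base axis. Payload 4 kg.
Tool frame: the origin (TCP) lies at the very end of the fingers, on their centre line; the grasp point (between the pads) lies 19 mm behind it; z points along the fingers, y is the direction in which the jaws open and shut (so a half turn about z gives the same grasp; the last joint's range is limited). The gripper opens to 94 mm and grips with 3 to 60 N. Pads are 16 mm wide; open, the fingers measure 119 mm over their backs; the gripper's body (75 mm by 177 mm) begins 78 mm behind the grasp point.
Start: joints at [1.124, 0.087, 1.371, -0, 1.684, -0.103], TCP at [0.185, 0.518, 0.206] pointing down, gripper open.
Joint ranges: [-3.1, 3.1], [-0.76, 2.03], [0.27, 2.55], [-1.08, 4.22], [0.17, 2.65], [-2.57, 2.57]. Speed limits (rad/s): [2.79, 2.79, 3.14, 3.14, 3.14, 3.14].

INTERFACE

Orientations are given as [roll, pitch, yaw] about the fixed x, y, z axes, in that order (R = Rz(yaw) Ry(pitch) Rx(roll)).
In Python, from bench import robot, snapshot, models gives the robot as it stands.
- The arm moves only by the tool arm_command, never from a script. Its argument "commands" is text: rows parted by semicolons, each of 7 numbers parted by spaces: the shift along the tool's x, y, z in mm, then the turn, a rotation vector about the tool's x, y, z in degrees, then the opening, from 0 (shut) to 1 (fully open). In form: tx ty tz rx ry rz hand; .... A call has 1 to 12 rows; each row shifts and turns the pose as measured when the row begins, along the tool's axes as they then stand; what a row does not reach is not made up. A row lasts 1/8 s, in which the tool goes at most 62.5 mm and 10.7 degrees, less where a joint would pass 70% of its speed; a pose out of reach is approached as far as the arm can. A call is refused whole if a number of a shift passes 62.5 or a number of a turn 10.7, either way. A call with a gripper value outside its range is refused whole. The fingers move at their own pace and stop on an object; the grip force is fixed at half the most. Time passes only in rows, so rows that do not move let the fingers close. It gives the time, the measured TCP pose, the force and the opening at its end, in the units of the state.
- robot.get_obs(): the state, without advancing time (a new reading comes with each control period).
- snapshot(name): name is "scene" or "top" or "wrist"; returns a dict with "img" (400x640x3 uint8, blue, green, red), "camera_matrix" (3x3 intrinsics, pixels), "dist" ([k1, k2, p1, p2, k3] as OpenCV has them; the pictures are not rectified), "origin" and "rotation" of the camera in the world. Camera axes: x right, y down, z forward; pixel columns grow to the right and rows downward; lengths in m; the calibration is good to about 2 mm. A picture is of the moment at which its call begins. There is no depth.
- robot.close_job(): hands the job in, once; it reports no verdict.
Trained networks look in a picture, given as the dict that the camera call returned (one of the last four; its "shot" number tells which), for a name from the list of things; names that differ only in an ending like _2 or _b are one class to them, and where a whole thing is asked for, a point or a joint stands for the part that bears it (a point fixed in the world has none). Each returns a list of dicts, best first, with "conf" (0 to 1); they miss things now and then, are a little off and sometimes report something else, mostly with a low value. They report only what shows in the picture. A call takes as long as a camera call.
- models.spot_in(query, picture): "bbox" ([left, top, width, height] as shares, 0 to 1, of the picture: columns of its width, rows of its height, round what is visible of it).
- models.tip_of(query, picture): "centre" ([column, row] as shares, 0 to 1, of the picture: columns of its width, rows of its height: a listed point, or the origin of a listed thing).
The state is a dict: "time": time; "joint_positions": joint angles; "qvel": joint speeds; "joint_torque": joint torques, N m; "tool_pos": TCP position; "ee_rot": TCP orientation; "wrist_force": force on the tool from outside, world axes, zero at the start; "wrist_torque": the same for the moment, N m; "width": finger opening in m.
Only numpy, scipy, OpenCV 4.12 (cv2) and the standard library are available. Lean on these libraries where they do the work, as an engineer would, in place of code of your own. Each camera call takes 0.05 s, during which the arm holds its last target. There are 200 camera calls.

## Working session

There is one attempt and no reset: what is moved stays moved. The work goes in short steps, Python scripts to look and compute and a tool call to move; the robot and the scene stay as the last step left them, time stands still between calls to the robot, and variables do not carry over. Pictures are saved under pics/ and viewed, about 8 in all and at most 12, crops included, and the job is handed in when it is done.

Besides the shell and the picture viewer there is one more tool, called as a command line: name --argument value ..., lists and objects as JSON in quotes. arm_command: Moves the arm, as the interface text tells. Its arguments: {"type":"object","properties":{"commands":{"type":"string"}},"required":["commands"]}

```bash
mkdir -p pics; ls; cat > h.py <<'E'
import numpy as np, cv2
from bench import robot, snapshot, models
from scipy.spatial.transform import Rotation as Rn
def ray(s,c):
    p=np.array([[[c[0]*640,c[1]*400]]],float)
    u=cv2.undistortPoints(p,np.array(s['camera_matrix'],float),np.array(s['dist'],float))[0,0]
    d=np.array(s['rotation'])@np.array([u[0],u[1],1]); return np.array(s['origin'],float),d/np.linalg.norm(d)
def atz(s,c,z):
    o,d=ray(s,c); return o+d*(z-o[2])/d[2]
def tri(rs):
    A=sum(np.eye(3)-np.outer(d,d) for o,d in rs); b=sum((np.eye(3)-np.outer(d,d))@o for o,d in rs)
    return np.linalg.solve(A,b)
def proj(s,P):
    R=np.array(s['rotation']);q=(np.array(P,float)-np.array(s['origin']))@R
    return cv2.projectPoints(q.reshape(-1,1,3),np.zeros(3),np.zeros(3),np.array(s['camera_matrix'],float),np.array(s['dist'],float))[0][:,0]
E
python3 - <<'E'
from h import *
o=robot.get_obs();print({k:np.round(v,3).tolist() for k,v in o.items()})
S={n:snapshot(n) for n in('scene','top')}
for n,s in S.items(): print(n,np.round(s['origin'],3));
cv2.imwrite('pics/a.png',np.vstack([cv2.resize(S['top']['img'],(480,300)),cv2.resize(S['scene']['img'],(480,300))]))
cv2.imwrite('pics/top.png',S['top']['img']);cv2.imwrite('pics/scene.png',S['scene']['img'])
Z=dict(handle_grip=.068,coupler_waist=.026,socket=.033,tail=0,ball_center=.078,fork=.045,coupler=0,stand=0,wrench=0,grease_jar=0,bottle_a=0,steel_disc=0,connector_box=0)
for q,z in Z.items():
    rs=[]
    for n,s in S.items():
        r=models.tip_of(q,s)
        for k in r[:2 if q=='bottle_a' else 1]:print(q,n,round(k['conf'],2),np.round(np.array(k['centre'])*[640,400]),np.round(atz(s,k['centre'],z),3))
        if r: rs.append(ray(s,r[0]['centre']))
    if len(rs)==2: print('   tri',np.round(tri(rs),3))
E
```

```text
pics
{'time': 0.0, 'joint_positions': [1.124, 0.088, 1.372, -0.0, 1.684, -0.103], 'qvel': [-0.001, -0.001, 0.0, -0.001, -0.001, 0.0], 'joint_torque': [0.0, -34.017, -30.243, 0.072, 0.033, -0.0], 'tool_pos': [0.185, 0.517, 0.204], 'ee_rot': [-3.139, -0.0, 2.798], 'wrist_force': [-0.315, 0.95, 0.565], 'wrist_torque': [0.032, -0.025, 0.052], 'width': 0.094}
scene [ 0.916 -0.525  0.65 ]
top [ 0.461 -0.022  1.114]Traceback (most recent call last):
  File "<stdin>", line 12, in <module>
  File "h.py", line 9, in atz
    o,d=ray(s,c); return o+d*(z-o[2])/d[2]
                                      ~^^^
IndexError: invalid index to scalar variable.
```

```bash
python3 - <<'E'
from h import *
for n in('scene','top','wrist'):
    s=snapshot(n);print(n,s['rotation'],s['origin'],s['camera_matrix'],s['dist'],{k for k in s})
E
```

```text
scene [-2.3452747  -0.02150096  0.57353702] [ 0.9160985  -0.52468658  0.64993474] [[415.78852823   0.         322.91434906]
 [  0.         415.78852823 204.70571475]
 [  0.           0.           1.        ]] [-0.00388298  0.          0.          0.          0.        ] {'dist', 'shot', 'origin', 'img', 'rotation', 'camera_matrix'}
top [-3.03016301e+00  2.70637246e-04 -1.57705440e+00] [ 0.46135105 -0.02163861  1.11381754] [[461.5984603    0.         319.00816024]
 [  0.         461.5984603  200.49368294]
 [  0.           0.           1.        ]] [-0.1324068  0.         0.         0.         0.       ] {'dist', 'shot', 'origin', 'img', 'rotation', 'camera_matrix'}
wrist [2.88802905e+00 4.79033255e-05 1.22809815e+00] [0.11732077 0.54111361 0.38447531] [[300.83633001   0.         319.45803604]
 [  0.         300.83633001 200.18062983]
 [  0.           0.           1.        ]] [-0.02272838  0.          0.          0.          0.        ] {'dist', 'shot', 'origin', 'img', 'rotation', 'camera_matrix'}
```

View pics/a.png

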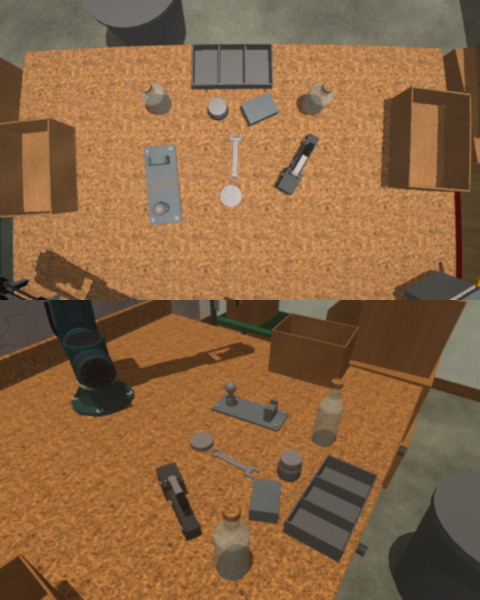

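The top view shows the stand at left (163,185 of 480x300) with the ball on the robot side and fork on the far side. The coupler is at right (298,163), with its wide socket end lower-left. Bystanders lie between and beyond them.

```bash
sed -i "s/np.array(s\['rotation'\])/Rn.from_euler('xyz',s['rotation']).as_matrix()/" h.py
python3 - <<'E'
from h import *
S={n:snapshot(n) for n in('scene','top')}
Z=dict(handle_grip=.068,coupler_waist=.026,socket=.033,tail=0,ball_center=.078,fork=.045,coupler=0,stand=0,wrench=0,grease_jar=0,bottle_a=0,steel_disc=0,connector_box=0)
for q,z in Z.items():
    rs=[];t=q
    for n,s in S.items():
        r=models.tip_of(q,s)
        for k in r[:2 if q=='bottle_a' else 1]:t+=f" | {n} {k['conf']:.2f} {np.round(np.array(k['centre'])*[640,400])} {np.round(atz(s,k['centre'],z)[:2],3)}"
        if r: rs.append(ray(s,r[0]['centre']))
    if len(rs)==2: t+=f" tri {np.round(tri(rs),3)}"
    print(t)
t=S['top']['img'];c=S['scene']['img']
cv2.imwrite('pics/b.png',np.vstack([cv2.resize(t[170:270,350:450],(400,400),interpolation=2),cv2.resize(t[180:310,175:305],(400,400))])[:800][:, :] if 0 else np.hstack([cv2.resize(t[170:270,350:450],(400,400),interpolation=2),cv2.resize(c[195:325,185:315],(400,400),interpolation=2)]))
E
```

```text
handle_grip | scene 0.61 [243. 265.] [ 0.571 -0.222] | top 0.96 [412. 201.] [ 0.576 -0.235] tri [ 0.577 -0.23   0.081]
coupler_waist | scene 0.71 [239. 275.] [ 0.554 -0.222] | top 0.74 [402. 208.] [ 0.564 -0.219] tri [ 0.56  -0.221  0.031]
socket | scene 0.79 [228. 238.] [ 0.483 -0.169] | top 0.86 [383. 246.] [ 0.473 -0.171] tri [ 0.476 -0.169  0.028]
tail | scene 0.94 [254. 308.] [ 0.608 -0.249]
ball_center | scene 0.47 [310. 121.] [0.422 0.204] | top 0.80 [215. 280.] [0.399 0.213] tri [0.403 0.221 0.061]
fork | scene 0.97 [362. 146.] [0.558 0.228] | top 0.72 [208. 217.] [0.545 0.238] tri [0.548 0.243 0.031]
coupler | scene 0.61 [241. 272.] [ 0.538 -0.2  ] | top 0.98 [393. 222.] [ 0.533 -0.201] tri [ 0.535 -0.2   -0.002]
stand | scene 0.81 [336. 151.] [0.487 0.226] | top 0.92 [220. 248.] [0.472 0.217] tri [ 0.479  0.223 -0.003]
wrench | scene 0.73 [311. 219.] [ 0.571 -0.011] | top 0.61 [315. 208.] [ 0.568 -0.012] tri [ 0.569 -0.011 -0.001]
grease_jar | scene 0.79 [383. 230.] [0.714 0.049] | top 0.64 [292. 149.] [0.714 0.042] tri [0.714 0.043 0.006]
bottle_a | scene 0.86 [308. 356.] [ 0.738 -0.268] | scene 0.67 [430. 186.] [0.742 0.235] | top 0.97 [215. 141.] [0.736 0.235] | top 0.56 [417. 138.] [ 0.74  -0.266] tri [ 0.717  0.068 -0.253]
steel_disc | scene 0.71 [268. 192.] [0.441 0.004] | top 0.93 [309. 260.] [0.443 0.004] tri [0.443 0.003 0.002]
connector_box | scene 0.31 [361. 147.] [0.532 0.28 ] | top 0.78 [346. 146.] [ 0.722 -0.089] tri [ 0.676 -0.063  0.266]
```

View pics/b.png

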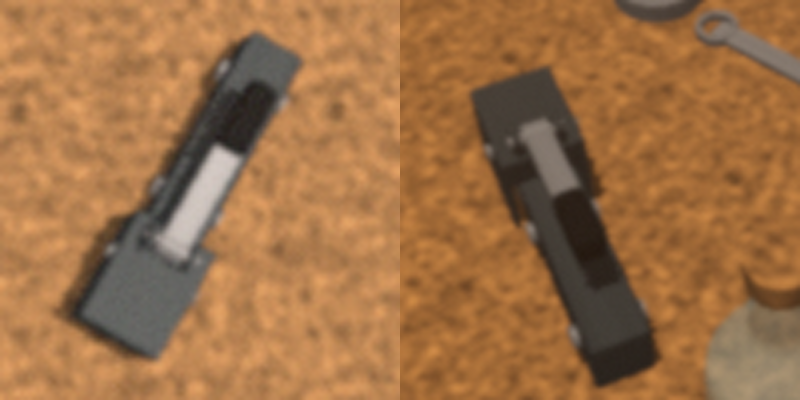

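```bash
cat >> h.py <<'E'
from scipy.spatial.transform import Slerp
def coup(o,h):  # coupler pose -> R,p
    return Rn.from_euler('z',h),np.array([o[0],o[1],o[2] if len(o)>2 else 0.])
def rows(way,hand):
    """way: list of (pos, Rotation) from current; print rows in the tool frame"""
    ob=robot.get_obs(); p=np.array(ob['tool_pos']); R=Rn.from_euler('xyz',ob['ee_rot']); out=[]
    for q,Q in way:
        t=R.inv().apply(np.array(q)-p)*1000; v=(R.inv()*Q).as_rotvec(degrees=True)
        t=np.round(t,1);v=np.round(v,1);out.append(' '.join('%g'%(x+0) for x in [*t,*v,hand]))
        p=p+R.apply(t/1000);R=R*Rn.from_rotvec(v,degrees=True)
    print('; '.join(out)); print('max',max(np.abs(np.array(r.split(),float)[:6]).max() for r in out))
def line(q,Q,n,turn=None):
    """n straight waypoints to q,Q; turn: explicit rz about tool z in deg"""
    ob=robot.get_obs(); p=np.array(ob['tool_pos']); R=Rn.from_euler('xyz',ob['ee_rot'])
    if turn is None: turn_v=(R.inv()*Q).as_rotvec()
    else: turn_v=np.array([0,0,np.radians(turn)])
    return [(p+(np.array(q)-p)*i/n, R*Rn.from_rotvec(turn_v*i/n)) for i in range(1,n+1)]
def down(yaw): return Rn.from_euler('xyz',[np.pi,0,yaw])
def st():
    o=robot.get_obs();print('t',round(o['time'],2),'p',np.round(o['tool_pos'],4),'e',np.round(o['ee_rot'],3),'f',np.round(o['wrist_force'],1),'w',round(o['width'],4),'q',np.round(o['joint_positions'],2));return o
E
python3 - <<'E'
from h import *
s=snapshot('top')
A=lambda x,y,z:atz(s,[(350+x/4)/640,(170+y/4)/400],z)[:2]
f1,f2=A(75,315,.06),A(155,355,.06);t1,t2=A(255,32,.04),A(302,58,.04)
print(f1,f2,np.linalg.norm(f1-f2),t1,t2,np.linalg.norm(t1-t2))
d=(f1+f2-t1-t2)/2;h=np.arctan2(d[1],d[0]);print(np.linalg.norm(d),h,np.degrees(h),'origin',(f1+f2)/2-.088*d/np.linalg.norm(d))
w=line([.54,-.215,.25],None,18,191)
rows(w[:12],1);rows(w,1)
E
```

```text
[ 0.46797279 -0.13467682] [ 0.44480494 -0.18003992] 0.05093682038218447 [ 0.63368271 -0.2467527 ] [ 0.61801326 -0.27441643] 0.03179329908719618
0.19842388504904715 2.5944715954091633 148.65227248351835 origin [ 0.53154314 -0.20313867]
-32.3 -31.7 -2.5 0 0 10.6 1; -37.5 -25.2 -2.4 0 0 10.6 1; -41.6 -17.9 -2.5 0 0 10.6 1; -44.1 -9.9 -2.5 0 0 10.6 1; -45.2 -1.7 -2.5 0 0 10.7 1; -44.7 6.8 -2.4 0 0 10.6 1; -42.7 14.9 -2.5 0 0 10.6 1; -39.2 22.5 -2.5 0 0 10.6 1; -34.5 29.3 -2.5 0 0 10.6 1; -28.4 35.2 -2.4 0 0 10.6 1; -21.5 39.8 -2.5 0 0 10.6 1; -13.8 43 -2.5 0 0 10.6 1
max 45.2
-32.3 -31.7 -2.5 0 0 10.6 1; -37.5 -25.2 -2.4 0 0 10.6 1; -41.6 -17.9 -2.5 0 0 10.6 1; -44.1 -9.9 -2.5 0 0 10.6 1; -45.2 -1.7 -2.5 0 0 10.7 1; -44.7 6.8 -2.4 0 0 10.6 1; -42.7 14.9 -2.5 0 0 10.6 1; -39.2 22.5 -2.5 0 0 10.6 1; -34.5 29.3 -2.5 0 0 10.6 1; -28.4 35.2 -2.4 0 0 10.6 1; -21.5 39.8 -2.5 0 0 10.6 1; -13.8 43 -2.5 0 0 10.6 1; -5.7 44.9 -2.5 0 0 10.6 1; 2.7 45.2 -2.4 0 0 10.7 1; 11 43.8 -2.5 0 0 10.6 1; 19 41.1 -2.5 0 0 10.6 1; 26.1 36.9 -2.5 0 0 10.6 1; 32.5 31.5 -2.4 0 0 10.6 1
max 45.2
```

arm_command --commands "-32 -32 -3 0 0 10.6 1; -38 -25 -3 0 0 10.6 1; -42 -18 -3 0 0 10.6 1; -44 -10 -3 0 0 10.6 1; -45 -2 -3 0 0 10.6 1; -45 7 -3 0 0 10.6 1; -43 15 -3 0 0 10.6 1; -39 22 -3 0 0 10.6 1; -34 29 -3 0 0 10.6 1; -28 35 -3 0 0 10.6 1; -21 40 -3 0 0 10.6 1; -14 43 -3 0 0 10.6 1"

```text
time: 3.25
tool_pos: [0.4182, 0.0126, 0.2439]
ee_rot: [3.139, -0.007, 0.545]
wrist_force: [0.1, -0.6, 0.3]
width: 0.094
```

```bash
python3 - <<'E'
from h import *
o=st();h=np.radians(148.7);yaw=h-np.pi
d=np.degrees((o['ee_rot'][2]-yaw)); print(d, d%360)
w=line([.58,-.23,.25],None,12,d%360);rows(w,1)
E
```

```text
t 3.25 p [0.4182 0.0126 0.2439] e [ 3.139 -0.007  0.545] f [ 0.1 -0.6  0.3] w 0.094 q [-0.11 -0.22  1.58  0.    1.77  0.92]
62.508010119681586 62.508010119681586
1.1 24.3 -0.4 0 0 5.2 1; 3.2 24.1 -0.5 0 0 5.2 1; 5.5 23.6 -0.4 0 0 5.2 1; 7.5 23.2 -0.4 0 0 5.2 1; 9.6 22.3 -0.5 0 0 5.2 1; 11.6 21.3 -0.4 0 0 5.3 1; 13.5 20.2 -0.4 0 0 5.2 1; 15.3 18.9 -0.5 0 0 5.2 1; 17 17.4 -0.4 0 0 5.2 1; 18.4 15.8 -0.4 0 0 5.2 1; 19.9 14.1 -0.5 0 0 5.2 1; 21 12.2 -0.4 0 0 5.2 1
max 24.3
```

arm_command --commands "4 48 -1 0 0 10.4 1; 13 46 -1 0 0 10.4 1; 21 43 -1 0 0 10.4 1; 29 38 -1 0 0 10.4 1; 35 32 -1 0 0 10.4 1; 41 25 -1 0 0 10.4 1; 0 0 0 0 0 0 1"

```text
time: 4.12
tool_pos: [0.592, -0.2311, 0.2503]
ee_rot: [-3.135, -0.006, -0.583]
wrist_force: [0.1, 0.3, 0.2]
width: 0.0939
```

```bash
python3 - <<'E'
from h import *
o=st();s=snapshot('wrist')
for q,z in dict(handle_grip=.068,coupler_waist=.026,socket=.033,tail=0,coupler=0).items():
    for k in models.tip_of(q,s)[:1]: print(q,round(k['conf'],2),np.round(np.array(k['centre'])*[640,400]),np.round(atz(s,k['centre'],z),4))
C,p=coup([.5325,-.203],np.radians(148.7))
pts=np.array([[88,26,60],[88,-26,60],[18,-26,60],[18,26,60],[-112,18,40],[-112,-18,40],[-35,9,77],[-35,-9,77],[-79,9,77],[-79,-9,77]])/1000
im=s['img'].copy()
for u in proj(s,C.apply(pts)+p): cv2.circle(im,tuple(int(round(v)) for v in u),2,(0,255,0),-1)
np.save('w.npy',0);cv2.imwrite('pics/c.png',im)
E
```

```text
t 4.12 p [ 0.592  -0.2311  0.2503] e [-3.135 -0.006 -0.583] f [0.1 0.3 0.2] w 0.0939 q [-0.46  0.27  1.07  0.01  1.79  1.69]
handle_grip 0.65 [329. 195.] [ 0.5751 -0.2338  0.068 ]
coupler_waist 0.71 [327. 203.] [ 0.5587 -0.2199  0.026 ]
socket 0.92 [329. 265.] [ 0.4811 -0.174   0.033 ]
tail 0.93 [324. 158.] [ 0.6095 -0.2496  0.    ]
coupler 0.9 [328. 219.] [ 0.5308 -0.2044  0.    ]
```

View pics/c.png

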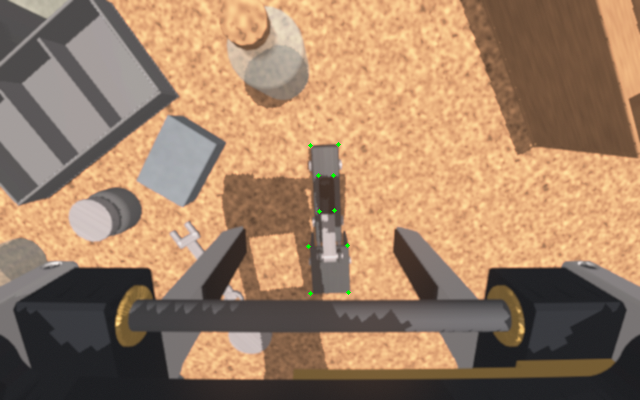

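```bash
cat >> h.py <<'E'
H0=np.radians(148.7);O0=np.array([.5325,-.203,0])
def grip_pose(th,tilt,C=None,o=None):
    C=C or Rn.from_euler('z',H0); o=O0 if o is None else o
    g=np.array([.028,0,.066])+Rn.from_euler('y',th,degrees=True).apply([-.085,0,.002])
    R=C*Rn.from_euler('xyz',[np.pi,0,-np.pi])*Rn.from_euler('y',tilt,degrees=True)
    return C.apply(g)+o+R.apply([0,0,.019]),R
E
python3 - <<'E'
from h import *
q,Q=grip_pose(0,-5)
w=line(q+[0,0,.03],Q,4);rows(w+[(q,Q)],1)
E
```

```text
-2.2 2.8 43.7 -0.1 -1.4 -0.5 1; -1.2 2.8 43.8 -0.2 -1.4 -0.4 1; -0.1 2.5 43.9 -0.1 -1.4 -0.5 1; 0.9 2.5 43.8 -0.1 -1.4 -0.4 1; 2.6 0 29.9 0 0 0 1
max 43.9
```

arm_command --commands "-2 3 44 0 -1.4 -0.5 1; -1 3 44 0 -1.4 -0.5 1; 0 2.5 44 0 -1.4 -0.5 1; 1 2.5 43 0 -1.4 -0.4 1; 0 0 0 0 0 0 1"

```text
time: 5.05
tool_pos: [0.581, -0.2275, 0.0823]
ee_rot: [-3.131, 0.077, -0.535]
wrist_force: [-0.4, -0.3, 0.3]
width: 0.0941
```

```bash
python3 - <<'E'
from h import *
st();q,Q=grip_pose(0,-5);rows(line(q,Q,2),1)
E
```

```text
t 5.05 p [ 0.581  -0.2275  0.0823] e [-3.131  0.077 -0.535] f [-0.4 -0.3  0.3] w 0.0941 q [-0.47  0.36  1.29  0.02  1.57  1.63]
1.8 2.3 16.5 -0.3 -0.3 0.3 1; 2 2.3 16.5 -0.3 -0.3 0.4 1
max 16.5
```

arm_command --commands "2 2 16 0 0 0.3 1; 2 2 16 0 0 0.3 1; 0 0 0 0 0 0 1; 0 0 0 0 0 0 0; 0 0 0 0 0 0 0; 0 0 0 0 0 0 0; 0 0 0 0 0 0 0; 0 0 0 0 0 0 0; 0 0 0 0 0 0 0"

```text
time: 6.18
tool_pos: [0.5849, -0.2328, 0.0576]
ee_rot: [-3.13, 0.062, -0.544]
wrist_force: [0.1, -0.7, -0.3]
width: 0.0373
```

```bash
python3 - <<'E'
from h import *
st();s=snapshot('scene');q,Q=grip_pose(0,-5);rows([(q,Q)],0)
rows([grip_pose(t,-5+t*.55) for t in np.linspace(7,84,12)],0)
c=s['img'];cv2.imwrite('pics/d.png',cv2.resize(c[150:350,140:340],(500,500),interpolation=2))
E
```

```text
t 6.17 p [ 0.5849 -0.2328  0.0576] e [-3.13   0.062 -0.544] f [ 0.1 -0.7 -0.3] w 0.0373 q [-0.48  0.38  1.32  0.02  1.51  1.64]
-4.5 1.8 8.8 -0.6 -1.5 0.1 0
max 8.8
-4.7 1.7 -1.5 -0.6 2.4 0.1 0; -1 0 -10.2 0 3.8 0 0; -1.7 0 -10 0 3.9 0 0; -2.1 0 -9.8 0 3.8 0 0; -2.7 0 -9.6 0 3.9 0 0; -3.2 0 -9.5 0 3.8 0 0; -3.7 0 -9.1 0 3.9 0 0; -4.3 0 -8.9 0 3.8 0 0; -4.6 0 -8.5 0 3.9 0 0; -5.2 0 -8.2 0 3.8 0 0; -5.6 -0.1 -7.8 0 3.9 0 0; -6 0 -7.5 0 3.8 0 0
max 10.2
```

View pics/d.png

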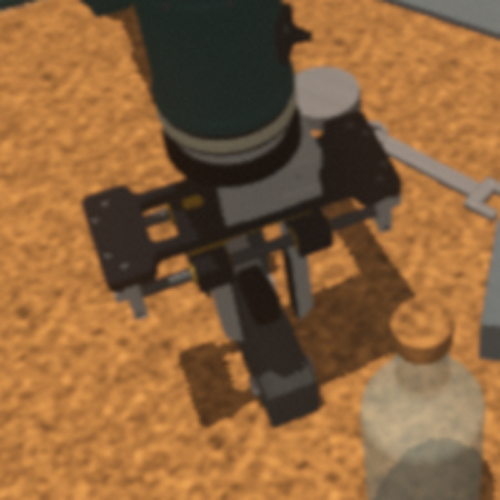

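The jaws straddle the grip (around 265,290 in the crop), clear of the bottle. They are still closing and sit 8 mm high, so I'll lower a little and finish closing.

arm_command --commands "-4 2 7 0 0 0 0; -1 0 2 0 0 0 0; 0 0 0 0 0 0 0; 0 0 0 0 0 0 0; 0 0 0 0 0 0 0"

```text
time: 6.85
tool_pos: [0.5792, -0.2316, 0.0486]
ee_rot: [-3.13, 0.061, -0.543]
wrist_force: [0.5, 0.5, 0.0]
width: 0.0178
```

```bash
python3 - <<'E'
from h import *
o=st();R=Rn.from_euler('xyz',o['ee_rot']);q,Q=grip_pose(0,-5);print('off tool mm',R.inv().apply(o['tool_pos']-q)*1000,(Q.inv()*R).as_rotvec(degrees=True))
rows([grip_pose(t,-5+t*.55) for t in np.linspace(7,84,12)],0)
E
```

```text
t 6.85 p [ 0.5792 -0.2316  0.0486] e [-3.13   0.061 -0.543] f [0.5 0.5 0. ] w 0.0178 q [-0.48  0.37  1.35  0.02  1.48  1.63]
off tool mm [-0.5847926   0.21693044  0.51673843] [ 0.62463005  1.52388817 -0.18483157]
0.4 -0.3 -10.8 -0.6 2.3 0.2 0; -1.1 0 -10.2 0 3.9 0 0; -1.6 0 -10 0 3.8 0 0; -2.2 0 -9.8 0 3.9 0 0; -2.7 0 -9.6 0 3.8 0 0; -3.2 0 -9.5 0 3.9 0 0; -3.7 0 -9.1 0 3.8 0 0; -4.2 0 -8.8 0 3.9 0 0; -4.7 0 -8.6 0 3.8 0 0; -5.1 0 -8.2 0 3.9 0 0; -5.6 0 -7.8 0 3.8 0 0; -6 0 -7.5 0 3.9 0 0
max 10.8
```

arm_command --commands "0 0 -10.5 0 3 0 0; -1 0 -10 0 3.9 0 0; -1.6 0 -10 0 3.8 0 0; -2.2 0 -9.8 0 3.9 0 0; -2.7 0 -9.6 0 3.8 0 0; -3.2 0 -9.5 0 3.9 0 0"

```text
time: 7.6
tool_pos: [0.5589, -0.2215, 0.0927]
ee_rot: [-3.131, -0.318, -0.55]
wrist_force: [-1.0, -0.0, -5.7]
width: 0.0177
```

```bash
cat >> h.py <<'E'
def hang():
    o=st();R=Rn.from_euler('xyz',o['ee_rot']);g=o['tool_pos']-R.apply([0,0,.019])
    c=Rn.from_euler('z',H0).inv().apply(g-O0)*1000-[28,0,66];print('rel pivot',np.round(c,1),'r',np.hypot(c[0],c[2]),'th',np.degrees(np.arctan2(c[2],-c[0])));return o
E
python3 - <<'E'
from h import *
hang()
rows([grip_pose(t,20+(t-35)*.5) for t in np.linspace(42,96,9)],0)
E
```

```text
t 7.6 p [ 0.5589 -0.2215  0.0927] e [-3.131 -0.318 -0.55 ] f [-1.  -0.  -5.7] w 0.0177 q [-0.46  0.02  1.7  -0.02  1.1   1.66]
rel pivot [-54.2   2.3  44.8] r 70.3277722555729 th 39.5434318995423
13.2 -2.3 -10.6 -0.5 5.3 -0.2 0; -2.8 0.1 -9.2 0 3.4 0 0; -3.4 0 -9 0 3.3 0 0; -3.9 0 -8.7 0 3.4 0 0; -4.4 0 -8.4 0 3.4 0 0; -4.8 0 -8.1 0 3.4 0 0; -5.3 0 -7.7 0 3.3 0 0; -5.8 0 -7.3 0 3.4 0 0; -6.2 0 -6.8 0 3.4 0 0
max 13.2
```

```bash
python3 - <<'E'
from h import *
for n in('top','scene'):
    s=snapshot(n)
    for q,z in dict(socket=.033,tail=0,coupler=0).items():
        for k in models.tip_of(q,s)[:1]: print(n,q,round(k['conf'],2),np.round(np.array(k['centre'])*[640,400]),np.round(atz(s,k['centre'],z),4))
    C=Rn.from_euler('z',H0)
    pts=np.array([[88,26,60],[88,-26,60],[18,-26,60],[18,26,60],[-112,18,40],[-112,-18,40]])/1000
    u=proj(s,C.apply(pts)+O0);im=s['img'].copy();c=u.mean(0).astype(int)
    im=im[c[1]-65:c[1]+65,c[0]-65:c[0]+65]; im=cv2.resize(im,(400,400),interpolation=2)
    for v in (u-c+65)*400/130: cv2.circle(im,tuple(int(round(x)) for x in v),3,(0,255,0),1)
    A=im if n=='top' else np.hstack([A,im])
cv2.imwrite('pics/e.png',A)
E
```

```text
top socket 0.76 [381. 253.] [ 0.4573 -0.1657  0.033 ]
top tail 0.88 [407. 202.] [ 0.5809 -0.2374  0.    ]
scene socket 0.87 [227. 231.] [ 0.4676 -0.1561  0.033 ]
scene tail 0.63 [252. 304.] [ 0.6008 -0.2437  0.    ]
scene coupler 0.59 [234. 264.] [ 0.5129 -0.1934 -0.    ]
```

View pics/e.png

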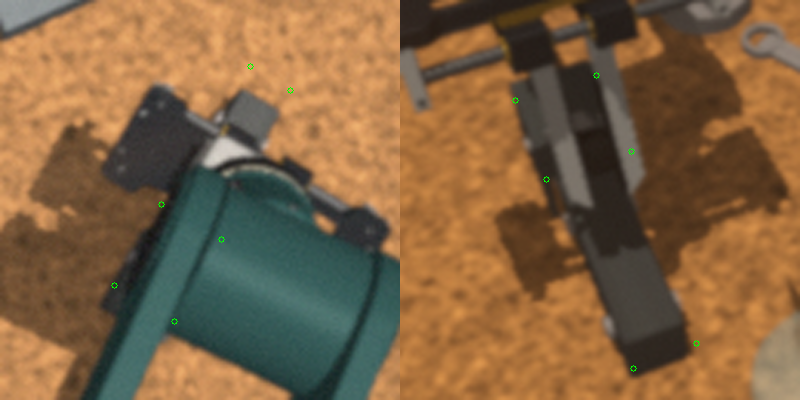

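```bash
sed -i 's/^H0=.*/H0=np.radians(148.7);O0=np.array([.5325,-.203,0])+.017*np.array([np.cos(H0),np.sin(H0),0])/' h.py
python3 - <<'E'
from h import *
hang()
rows([grip_pose(t,19+(t-33)*.55) for t in np.linspace(40,94,8)],0)
E
```

```text
t 8.0 p [ 0.5607 -0.2224  0.0944] e [-3.131 -0.319 -0.55 ] f [-1.4 -0.1 -5. ] w 0.0176 q [-0.46  0.03  1.69 -0.02  1.1   1.66]
rel pivot [-73.3   2.1  46.4] r 86.74149428201115 th 32.36741313543742
-4.4 -2 -12.2 -0.5 4.6 -0.2 0; -2.9 0 -10.7 0 4.2 0 0; -3.6 -0.1 -10.3 0 4.3 0 0; -4.2 0 -10.1 0 4.2 0 0; -4.8 0 -9.6 0 4.3 0 0; -5.4 0 -9.3 0 4.2 0 0; -5.9 0.1 -8.8 0 4.3 0 0; -6.4 0 -8.4 0 4.2 0 0
max 12.2
```

arm_command --commands "-4 -1 -12 0 4.5 0 0; -3 0 -10.7 0 4.2 0 0; -3.6 0 -10.3 0 4.3 0 0; -4.2 0 -10 0 4.2 0 0"

```text
time: 8.5
tool_pos: [0.5365, -0.2077, 0.1265]
ee_rot: [-3.129, -0.624, -0.556]
wrist_force: [0.8, -1.0, -6.5]
width: 0.0176
```

```bash
python3 - <<'E'
from h import *
hang()
s=snapshot('scene')
for q,z in dict(socket=.033,tail=0,coupler=0).items():
        for k in models.tip_of(q,s)[:1]: print(q,round(k['conf'],2),np.round(np.array(k['centre'])*[640,400]),np.round(atz(s,k['centre'],z),4))
rows([grip_pose(t,40+(t-66)*.4) for t in np.linspace(70,94,4)],0)
E
```

```text
t 8.5 p [ 0.5365 -0.2077  0.1265] e [-3.129 -0.624 -0.556] f [ 0.8 -1.  -6.5] w 0.0176 q [-0.43 -0.24  1.97 -0.09  0.79  1.73]
rel pivot [-39.7   2.1  75.9] r 85.67665617059448 th 62.3615702817139
socket 0.75 [220. 223.] [ 0.4403 -0.1481  0.033 ]
tail 0.59 [249. 294.] [ 0.5808 -0.2303  0.    ]
coupler 0.77 [230. 256.] [ 0.4936 -0.1835  0.    ]
-5.3 -1.8 -11.2 -0.4 6 -0.5 0; -5.6 0 -9.9 0 3.2 0 0; -6.3 0 -9.3 0 3.2 0.1 0; -7.1 0 -8.7 0 3.2 0 0
max 11.2
```

```bash
python3 - <<'E'
from h import *
s=snapshot('scene')
cv2.imwrite('pics/f.png',cv2.resize(s['img'][160:330,140:310],(600,600),interpolation=2))
E
```

```text
(no output)
```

View pics/f.png

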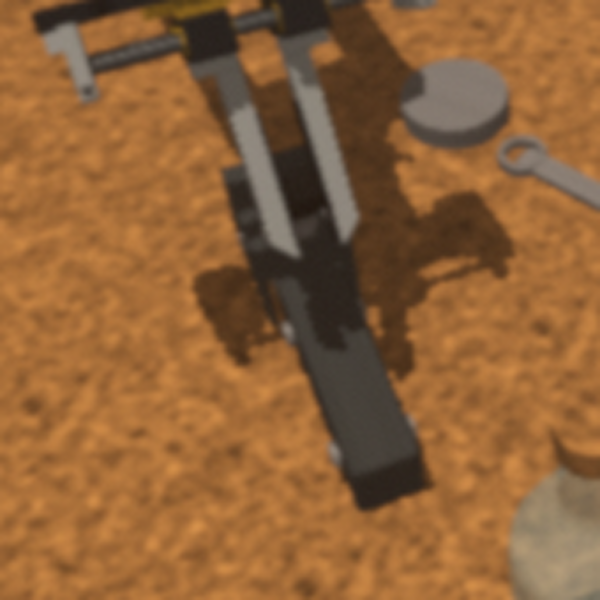

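arm_command --commands "3 0 4 0 0 0 0; 0 0 0 0 0 0 0"

```text
time: 9.0
tool_pos: [0.5427, -0.2114, 0.1258]
ee_rot: [-3.129, -0.621, -0.557]
wrist_force: [-0.3, -0.4, -5.3]
width: 0.0176
```

arm_command --commands "3 0 4 0 0 0 0; 0 0 0 0 0 0 0"

```text
time: 9.25
tool_pos: [0.5479, -0.2147, 0.1245]
ee_rot: [-3.129, -0.622, -0.557]
wrist_force: [0.8, 0.0, -5.6]
width: 0.018
```

arm_command --commands "3 0 4 0 0 0 0; 0 0 0 0 0 0 0"

```text
time: 9.5
tool_pos: [0.5525, -0.2175, 0.1229]
ee_rot: [-3.129, -0.622, -0.557]
wrist_force: [0.4, -0.2, -6.1]
width: 0.0177
```

arm_command --commands "-5 0 6.5 0 0 0 0; 0 0 0 0 0 0 0"

```text
time: 9.75
tool_pos: [0.5526, -0.2174, 0.1151]
ee_rot: [-3.129, -0.623, -0.557]
wrist_force: [-0.4, -0.2, -4.9]
width: 0.0179
```

arm_command --commands "-5 0 6.5 0 0 0 0; 0 0 0 0 0 0 0"

```text
time: 10.0
tool_pos: [0.5561, -0.2187, 0.1126]
ee_rot: [-3.128, -0.636, -0.557]
wrist_force: [-1.0, -0.6, -5.8]
width: 0.0178
```

arm_command --commands "-5 0 6.5 0 0 0 0; 0 0 0 0 0 0 0"

```text
time: 10.25
tool_pos: [0.5594, -0.2203, 0.1097]
ee_rot: [-3.127, -0.647, -0.557]
wrist_force: [-2.8, 0.3, -4.1]
width: 0.018
```

arm_command --commands "0 0 0 0 0 0 1; 0 0 0 0 0 0 1; 0 0 0 0 0 0 1; 0 0 0 0 0 0 1; 0 0 -30 0 0 0 1; 0 0 -40 0 -5 0 1; 0 0 -40 0 -5 0 1; 0 0 0 0 0 0 1"

```text
time: 11.25
tool_pos: [0.5028, -0.187, 0.2005]
ee_rot: [-3.128, -0.467, -0.554]
wrist_force: [0.3, 0.6, 0.1]
width: 0.0927
```

```bash
python3 - <<'E'
from h import *
st();A=[]
for n in('top','scene','wrist'):
    s=snapshot(n)
    for q,z in dict(socket=.033,tail=0,coupler=0,handle_grip=.1).items():
        for k in models.tip_of(q,s)[:1]: print(n,q,round(k['conf'],2),np.round(np.array(k['centre'])*[640,400]),np.round(atz(s,k['centre'],z),4))
    A.append(s['img'])
cv2.imwrite('pics/g.png',np.vstack([np.hstack([cv2.resize(A[0][160:310,320:470],(300,300)),cv2.resize(A[1][160:330,140:310],(300,300))]),cv2.resize(A[2],(600,375))[:300]]))
E
```

```text
t 11.25 p [ 0.5028 -0.187   0.2005] e [-3.128 -0.467 -0.554] f [0.3 0.6 0.1] w 0.0927 q [-0.44 -0.29  1.8  -0.04  1.17  1.69]
top tail 0.94 [410. 198.] [ 0.5919 -0.2434  0.    ]
top coupler 0.56 [392. 229.] [ 0.5147 -0.1976  0.    ]
top handle_grip 0.76 [407. 212.] [ 0.5475 -0.217   0.1   ]
scene socket 0.73 [226. 235.] [ 0.4738 -0.1651  0.033 ]
scene tail 0.58 [254. 305.] [ 0.6034 -0.2435  0.    ]
scene coupler 0.82 [236. 270.] [ 0.5272 -0.2022  0.    ]
scene handle_grip 0.62 [233. 229.] [ 0.5231 -0.188   0.1   ]
wrist socket 0.84 [318. 282.] [ 0.4714 -0.1645  0.033 ]
wrist coupler 0.75 [320. 233.] [ 0.5206 -0.1968  0.    ]
wrist handle_grip 0.65 [319. 187.] [ 0.5514 -0.2154  0.1   ]
```

View pics/g.png

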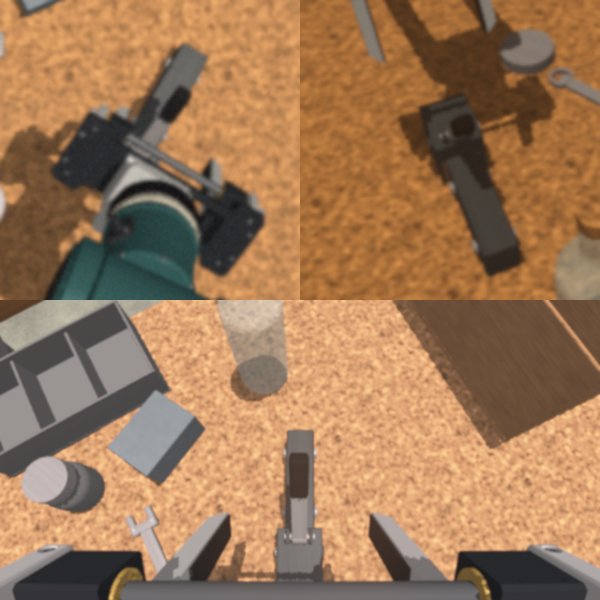

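```bash
sed -i 's/^H0=.*/H0=np.radians(148.9);O0=np.array([.5245,-.1965,0])/' h.py; python3 - <<'E'
from h import *
rs=[]
for n in('top','scene','wrist'):
    s=snapshot(n);k=models.tip_of('handle_grip',s)
    if k: rs.append(ray(s,k[0]['centre']))
g=tri(rs);c=Rn.from_euler('z',H0).inv().apply(g-O0)*1000-[28,0,66]
print(g,c,np.hypot(c[0],c[2]),np.degrees(np.arctan2(c[2],-c[0])))
for o,d in rs: print(np.linalg.norm(np.cross(g-o,d)))
E
```

```text
[ 0.54653315 -0.20885817  0.13216995] [-53.2496728   -0.79896124  66.16995475] 84.93521392600735 51.174942110504375
0.006942475565713295
0.003320779964017921
0.004333469125911476
```

```bash
cat >> h.py <<'E'
def cp(x,y,z,tilt=0):
    C=Rn.from_euler('z',H0);R=C*Rn.from_euler('xyz',[np.pi,0,-np.pi])*Rn.from_euler('y',tilt,degrees=True)
    return C.apply([x,y,z])+O0,R
E
python3 - <<'E'
from h import *
rows(line(*cp(-.075,0,.20),5),0)
E
```

```text
18.6 -0.8 8 -0.1 -5.2 -0.1 0; 19.2 -0.7 6.3 -0.1 -5.3 -0.1 0; 19.8 -0.8 4.4 -0.1 -5.2 -0.1 0; 20 -0.7 2.7 -0.1 -5.3 0 0; 20.2 -0.7 0.8 -0.2 -5.2 -0.1 0
max 20.2
```

arm_command --commands "19 -1 6 0 -5.3 0 0; 20 -1 6 0 -5.3 0 0; 20 -1 4 0 -5.3 0 0; 21 -1 3 0 -5.3 0 0; 21 -1 1 0 -5.3 0 0; 0 0 0 0 0 0 0; 0 0 25 0 0 0 0; 0 0 25 0 0 0 0; 0 0 20 0 0 0 0; 0 0 0 0 0 0 0"

```text
time: 13.55
tool_pos: [0.5907, -0.2337, 0.1278]
ee_rot: [-3.13, 0.019, -0.547]
wrist_force: [-1.1, -0.4, 0.3]
width: 0.0005
```

```bash
python3 - <<'E'
from h import *
o=st();print(Rn.from_euler('z',H0).inv().apply(o['tool_pos']-O0)*1000)
rows(line(*cp(.014,0,.122),9),0)
E
```

```text
t 13.55 p [ 0.5907 -0.2337  0.1278] e [-3.13   0.019 -0.547] f [-1.1 -0.4  0.3] w 0.0005 q [-0.47  0.31  1.26  0.01  1.59  1.64]
[-75.88096087  -2.36667472 127.82565193]
-10 0.3 0.8 -0.1 0.1 0 0; -9.9 0.3 0.8 0 0.1 0 0; -10 0.3 0.8 -0.1 0.2 -0.1 0; -10 0.3 0.8 -0.1 0.1 0 0; -10 0.3 0.7 -0.1 0.1 0 0; -10 0.3 0.8 0 0.1 0 0; -9.9 0.3 0.7 -0.1 0.1 -0.1 0; -10 0.2 0.7 -0.1 0.2 0 0; -10 0.3 0.6 -0.1 0.1 0 0
max 10.0
```

arm_command --commands "-10 0.5 1 0 0 0 0; -10 0.5 1 0 0 0 0; -10 0.5 1 0 0 0 0; -10 0.5 1 0 0 0 0; -10 0 0 0 0 0 0; -10 0 0 0 0 0 0; -10 0 0 0 0 0 0; 0 0 0 0 0 0 0"

```text
time: 14.55
tool_pos: [0.5374, -0.2026, 0.1417]
ee_rot: [-3.127, -0.029, -0.547]
wrist_force: [1.1, -0.2, 0.9]
width: 0.0001
```

```bash
cat >> h.py <<'E'
def look(qs=dict(socket=.033,tail=0,coupler=0),cams=('top','scene','wrist')):
    o=st();print('tcp in coupler',np.round(Rn.from_euler('z',H0).inv().apply(o['tool_pos']-O0)*1000,1));rs=[]
    for n in cams:
        s=snapshot(n);t=n
        for q,z in qs.items():
            for k in models.tip_of(q,s)[:1]: t+=f" {q} {k['conf']:.2f} {np.round(atz(s,k['centre'],z)[:2],4)}"
        k=models.tip_of('handle_grip',s)
        if k: rs.append(ray(s,k[0]['centre']));t+=f" grip {k[0]['conf']:.2f}"
        print(t)
    if len(rs)>1:
        g=tri(rs);c=Rn.from_euler('z',H0).inv().apply(g-O0)*1000-[28,0,66]
        print('grip',g,c,np.hypot(c[0],c[2]),np.degrees(np.arctan2(c[2],-c[0])))
E
python3 -c "
from h import *
look()"
```

```text
t 14.55 p [ 0.5374 -0.2026  0.1417] e [-3.127 -0.029 -0.547] f [ 1.1 -0.2  0.9] w 0.0001 q [-0.47  0.14  1.44  0.01  1.53  1.65]
tcp in coupler [-14.2  -1.4 141.7]
top socket 0.79 [ 0.4651 -0.1704] tail 0.64 [0.7339 0.2322] coupler 0.93 [ 0.5175 -0.2037]
scene socket 0.74 [ 0.4776 -0.1638] tail 0.58 [ 0.5976 -0.2458] coupler 0.88 [ 0.5225 -0.1948] grip 0.56
wrist coupler 0.82 [ 0.5207 -0.196 ]
```

arm_command --commands "-9 0 4 0 0 0 0; -9 0 4 0 0 0 0; -9 0 4 0 0 0 0; -4 0 3 0 0 0 0; 0 0 0 0 0 0 0"

```text
time: 15.92
tool_pos: [0.5128, -0.1873, 0.1268]
ee_rot: [-3.126, -0.038, -0.547]
wrist_force: [4.3, -0.9, 0.2]
width: 0.0006
```

```bash
python3 -c "
from h import *
look(dict(socket=.033,coupler=0,tail=0))"
```

```text
t 15.93 p [ 0.5128 -0.1873  0.1268] e [-3.126 -0.038 -0.547] f [ 4.3 -0.9  0.2] w 0.0006 q [-0.46  0.08  1.54  0.01  1.49  1.65]
tcp in coupler [ 14.8  -1.8 126.8]
top socket 0.62 [ 0.4698 -0.1621] coupler 0.49 [ 0.5208 -0.1964] tail 0.24 [0.3999 0.2409]
scene socket 0.95 [ 0.4728 -0.1677] coupler 0.66 [ 0.5226 -0.1935] tail 0.85 [ 0.6011 -0.2435] grip 0.49
wrist coupler 0.57 [ 0.5231 -0.198 ]
```

arm_command --commands "-4 0 0 0 0 0 0; 0 0 0 0 0 0 0; 15 0 0 0 0 0 0; 20 0 -10 0 0 0 1; 15 0 -40 0 2 0 1; 0 0 -40 0 0 0 1; 0 0 0 0 0 0 1"

```text
time: 17.55
tool_pos: [0.5481, -0.2106, 0.2183]
ee_rot: [-3.127, -0.062, -0.547]
wrist_force: [0.1, 0.1, 0.5]
width: 0.0373
```

```bash
python3 - <<'E'
from h import *
look(dict(socket=.033,coupler=0,tail=0,coupler_waist=.026))
A=[snapshot('scene')['img'],snapshot('wrist')['img']]
cv2.imwrite('pics/i.png',np.hstack([cv2.resize(A[0][130:330,140:340],(400,400)),cv2.resize(A[1][60:360,170:470],(400,400))]))
E
```

```text
t 17.55 p [ 0.5481 -0.2106  0.2183] e [-3.127 -0.062 -0.547] f [0.1 0.1 0.5] w 0.0373 q [-0.47  0.12  1.31  0.01  1.65  1.65]
tcp in coupler [-2.750e+01 -1.000e-01  2.183e+02]
top socket 0.84 [ 0.4685 -0.164 ] coupler 0.72 [ 0.5149 -0.201 ] coupler_waist 0.74 [ 0.5506 -0.212 ] grip 0.50
scene socket 0.84 [ 0.4674 -0.1637] coupler 0.80 [ 0.5196 -0.1982] coupler_waist 0.55 [ 0.5482 -0.2126] grip 0.86
wrist socket 0.71 [ 0.4681 -0.1659] coupler 0.78 [ 0.5194 -0.196 ] coupler_waist 0.15 [ 0.5225 -0.1993] grip 0.72
grip [ 0.4874004  -0.17494446  0.14461176] [14.90131708  0.70587889 78.61175781] 80.011609890136 100.73340277712576
```

View pics/i.png

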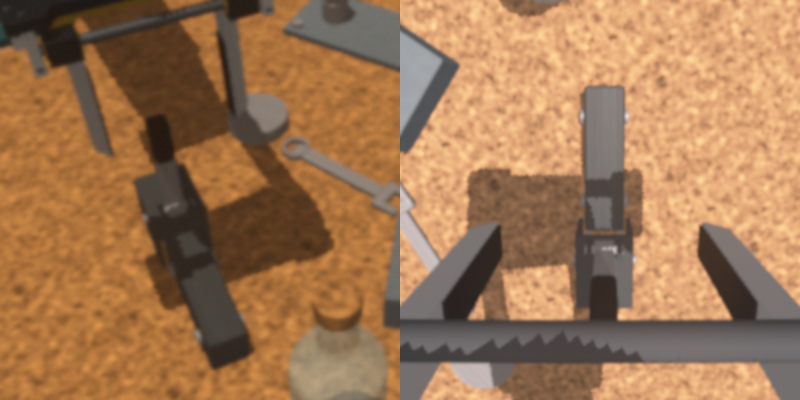

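```bash
python3 - <<'E'
from h import *
s=snapshot('wrist')
A=lambda x,y,z:atz(s,[(170+(x-400)*.75)/640,(60+y*.75)/400],z)[:2]
f1,f2=A(577,306,.06),A(632,307,.06);t1,t2=A(584,87,.04),A(626,87,.04)
print(np.linalg.norm(f1-f2),np.linalg.norm(t1-t2))
d=(f1+f2-t1-t2)/2;h=np.arctan2(d[1],d[0]);u=d/np.linalg.norm(d)
print(np.linalg.norm(d),np.degrees(h),(f1+f2)/2-.088*u,(t1+t2)/2+.112*u)
# stand
for n in ('top','scene'):
    s=snapshot(n)
    for q,z in dict(ball_center=.078,fork=.045,stand=0).items():
        for k in models.tip_of(q,s)[:1]: print(n,q,round(k['conf'],2),np.round(atz(s,k['centre'],z),4))
E
```

```text
0.050422668481385165 0.036453147231931556
0.19628354131713016 148.78380668793667 [ 0.52068132 -0.19765685] [ 0.51750294 -0.19573073]
top ball_center 0.75 [0.4015 0.2181 0.078 ]
top fork 0.68 [0.5465 0.2319 0.045 ]
top stand 0.64 [0.4788 0.2198 0.    ]
scene ball_center 0.54 [ 0.4988 -0.0633  0.078 ]
scene fork 0.62 [0.3849 0.2429 0.045 ]
scene stand 0.8 [0.4897 0.217  0.    ]
```

```bash
sed -i 's/^H0=.*/H0=np.radians(148.8);O0=np.array([.519,-.1967,0])/' h.py; python3 - <<'E'
from h import *
rows(line(*cp(-.035,0,.12),3)+[cp(-.035,0,.06),cp(-.035,0,.03)],1)
E
```

```text
-0.1 1.5 31.6 -0.3 -1.1 0 1; 0.4 1.3 31.5 -0.2 -1 -0.1 1; 1.1 1.2 31.6 -0.3 -1.1 0 1; -0.1 0 60 0 0 0 1; 0 0 30 0 0 0 1
max 60.0
```

arm_command --commands "1 1.5 32 0 -1.2 0 1; 1 1.5 32 0 -1.2 0 1; 1 1 32 -0.5 -1.2 0 1; 1 0 30 0 0 0 1; 0 0 30 0 0 0 1; 0 0 25 0 0 0 1; 0 0 0 0 0 0 1"

```text
time: 19.88
tool_pos: [0.5525, -0.2159, 0.0301]
ee_rot: [-3.136, 0.005, -0.546]
wrist_force: [0.4, -0.0, -0.2]
width: 0.0937
```

```bash
python3 - <<'E'
from h import *
o=st();print(Rn.from_euler('z',H0).inv().apply(o['tool_pos']-O0)*1000)
rows(line(*cp(-.035,0,.010),2),1)
E
```

```text
t 19.88 p [ 0.5525 -0.2159  0.0301] e [-3.136  0.005 -0.546] f [ 0.4 -0.  -0.2] w 0.0937 q [-0.47  0.28  1.5   0.01  1.36  1.64]
[-38.61856942  -0.91747944  30.08778381]
-1.8 0.5 10 -0.2 0.1 -0.1 1; -1.7 0.5 10.1 -0.1 0.2 0 1
max 10.1
```

arm_command --commands "-2 0.5 10 0 0 0 1; -1.5 0.5 9.5 0 0 0 1; 0 0 0 0 0 0 0; 0 0 0 0 0 0 0; 0 0 0 0 0 0 0; 0 0 0 0 0 0 0; 0 0 0 0 0 0 0; 0 0 0 0 0 0 0; 0 0 0 0 0 0 0; 0 0 0 0 0 0 0; 0 0 0 0 0 0 0"

```text
time: 21.25
tool_pos: [0.5524, -0.2157, 0.0147]
ee_rot: [-3.134, -0.004, -0.546]
wrist_force: [0.7, 1.4, -0.2]
width: 0.036
```

```bash
python3 - <<'E'
from h import *
o=st();print(Rn.from_euler('z',H0).inv().apply(o['tool_pos']-O0)*1000)
E
```

```text
t 21.25 p [ 0.5524 -0.2157  0.0147] e [-3.134 -0.004 -0.546] f [ 0.7  1.4 -0.2] w 0.036 q [-0.47  0.29  1.53  0.01  1.32  1.64]
[-38.40143547  -1.05946177  14.72476004]
```

```bash
python3 - <<'E'
from h import *
s=snapshot('top');im=s['img'].astype(int)
m=((im[...,2]-im[...,0])<25).astype(np.uint8)
m[:180]=0;m[310:]=0;m[:,:180]=0;m[:,270:]=0
m=cv2.morphologyEx(m,cv2.MORPH_CLOSE,np.ones((7,7)))
cs=max(cv2.findContours(m,0,2)[0],key=cv2.contourArea)
P=np.array([atz(s,[(c[0]+0.)/640,(c[1]+0.)/400],.01)[:2] for c in cs[:,0]])
r=cv2.minAreaRect((P*1000).astype(np.float32));print(r,cv2.boundingRect(cs))
b=cv2.boxPoints(r)/1000
# robust edges: fit long sides
c=np.array(r[0])/1000
im2=s['img'].copy();cv2.drawContours(im2,[cs],-1,(0,255,0),1)
cv2.imwrite('pics/j.png',cv2.resize(im2[180:310,170:300],(780,780)[:2] if 0 else (590,590),interpolation=2))
E
```

```text
((478.0491027832031, 224.8851318359375), (247.7554931640625, 102.7474136352539), 5.9407830238342285) (192, 193, 51, 106)
```

View pics/j.png

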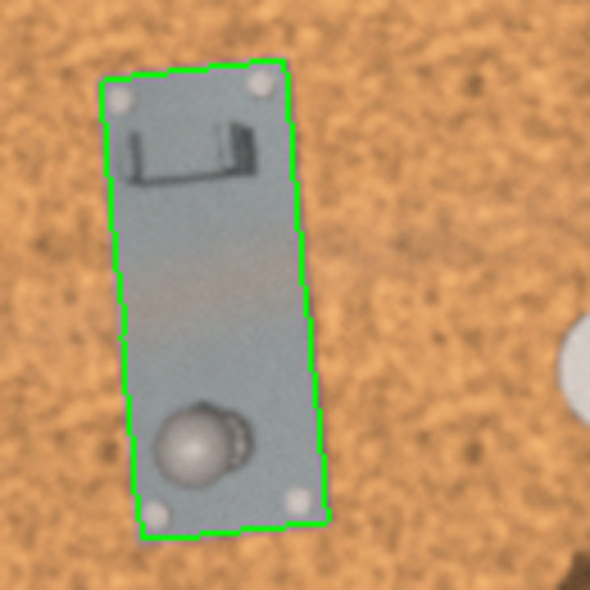

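arm_command --commands "0 0 -25 0 0 0 0; 0 0 -30 0 0 0 0; 0 0 -30 0 0 0 0; 0 0 -30 0 0 0 0; 0 0 -20 0 0 0 0; 0 0 0 0 0 0 0"

```text
time: 22.05
tool_pos: [0.543, -0.2145, 0.1366]
ee_rot: [-3.14, 0.025, -0.547]
wrist_force: [0.1, 0.0, -7.7]
width: 0.0356
```

```bash
cat >> h.py <<'E'
HS=np.radians(185.94);OS=np.array([.478,.2249,0])-0+.015*np.array([np.cos(HS),np.sin(HS),0])
GX=-.0384; GZ=.0147   # tcp in the coupler
def sp(dx=0,dy=0,uz=.045):   # tool pose that puts coupler underside at uz, offset dx,dy in stand axes
    C=Rn.from_euler('z',HS);return C.apply([GX+dx,dy,uz+GZ])+OS, C*Rn.from_euler('xyz',[np.pi,0,-np.pi])
E
python3 - <<'E'
from h import *
s=snapshot('top');print('ball',atz(s,[212.1/640,277.9/400],.078),Rn.from_euler('z',HS).apply([.06,0,0])+OS)
rows(line(*sp(uz=.125),12),0)
E
```

```text
ball [0.40422033 0.21857264 0.078     ] [0.40340269 0.21713848 0.        ]
-22 -29.6 0.3 0 0.1 -3.1 0; -20.5 -30.8 0.2 -0.1 0.2 -3.1 0; -18.7 -31.9 0.1 0 0.1 -3.1 0; -17 -32.8 0.1 -0.1 0.1 -3.1 0; -15.1 -33.6 -0.1 0 0.1 -3.1 0; -13.4 -34.5 0 -0.1 0.2 -3.2 0; -11.3 -35.1 -0.1 0 0.1 -3.1 0; -9.5 -35.7 -0.2 -0.1 0.1 -3.1 0; -7.5 -36.2 -0.2 0 0.1 -3.1 0; -5.6 -36.5 -0.3 -0.1 0.2 -3.1 0; -3.6 -36.8 -0.3 0 0.1 -3.1 0; -1.6 -36.9 -0.4 -0.1 0.1 -3.1 0
max 36.9
```

arm_command --commands "-22 -30 -2 0 0 -3.1 0; -20 -31 -1 0 0 -3.1 0; -19 -32 -1 0 0 -3.1 0; -17 -33 -1 0 0 -3.1 0; -15 -34 0 0 0 -3.1 0; -13 -34.5 0 0 0 -3.1 0; -11 -35 0 0 0 -3.1 0; -10 -36 0 0 0 -3.1 0; -7 -36 0 0 0 -3.1 0; -6 -36.5 0 0 0 -3.1 0; -4 -36 0 0 0 -3.1 0"

```text
time: 23.48
tool_pos: [0.4865, 0.1991, 0.1167]
ee_rot: [-3.121, 0.072, 0.06]
wrist_force: [1.1, 0.5, -8.6]
width: 0.0357
```

```bash
python3 -c "
from h import *
st();rows(line(*sp(uz=.125),2),0)"
```

```text
t 23.48 p [0.4865 0.1991 0.1167] e [-3.121  0.072  0.06 ] f [ 1.1  0.5 -8.6] w 0.0357 q [0.26 0.12 1.52 0.03 1.57 1.77]
7.4 -13.9 -11.8 -0.6 2.1 -1.3 0; 8.1 -13.5 -11.6 -0.7 2 -1.2 0
max 13.9
```

arm_command --commands "0 0 -24 -0.6 2 0 0; 8 -14 -4 -0.6 2 -1.3 0; 8 -13 0 0 0.5 -1 0; 0 0 0 0 0 0 0"

```text
time: 23.98
tool_pos: [0.4996, 0.2286, 0.1382]
ee_rot: [3.138, 0.001, 0.104]
wrist_force: [-0.2, -0.4, -8.1]
width: 0.0359
```

```bash
python3 -c "
from h import *
st();rows(line(*sp(uz=.118),2),0)"
```

```text
t 23.98 p [0.4996 0.2286 0.1382] e [3.138e+00 1.000e-03 1.040e-01] f [-0.2 -0.4 -8.1] w 0.0359 q [ 0.33  0.11  1.48 -0.    1.55  1.79]
0.8 0.7 2.8 0.1 0 0 0; 0.7 0.7 2.7 0.1 0.1 0 0
max 2.8
```

```bash
cat >> h.py <<'E'
def overlay(name,fn,half=75,sz=400,extra=None):
    o=robot.get_obs();R=Rn.from_euler('xyz',o['ee_rot']);B=Rn.from_euler('xyz',[np.pi,0,-np.pi]);C=R*B.inv();p=o['tool_pos']-C.apply([GX,0,GZ])
    s=snapshot(name)
    pts=np.array([[88,26,60],[88,-26,60],[18,-26,60],[18,26,60],[88,26,0],[88,-26,0],[-112,18,40],[-112,-18,40],[-112,18,0],[-112,-18,0]])/1000
    u=proj(s,C.apply(pts)+p);c=u.mean(0).astype(int);x0,y0=max(c[0]-half,0),max(c[1]-half,0);im=cv2.resize(s['img'][y0:y0+2*half,x0:x0+2*half],(sz,sz),interpolation=2)
    for v in (u-[x0,y0]+.5)*sz/2/half: cv2.circle(im,tuple(int(round(x)) for x in v),2,(0,255,0),-1)
    C2=Rn.from_euler('z',HS);q=np.array([[60,0,98],[-84,22,63],[-84,-22,63],[-96,22,63]])/1000
    for v in (proj(s,C2.apply(q)+OS)-[x0,y0]+.5)*sz/2/half: cv2.circle(im,tuple(int(round(x)) for x in v),2,(0,0,255),-1)
    for q in ('socket','tail','coupler'):
        k=models.tip_of(q,s); pl={'socket':[.06,0,.033],'tail':[-.09,0,0],'coupler':[0,0,0]}[q]
        if k:
            e=C.apply(pl)+p; print(name,q,round(k[0]['conf'],2),'net-expected mm (coupler axes)',np.round(C.inv().apply(atz(s,k[0]['centre'],e[2])-e)*1000,1))
    return im
E
python3 - <<'E'
from h import *
A=[overlay(n,'') for n in('top','scene')]
overlay('wrist','')
cv2.imwrite('pics/k.png',np.hstack(A))
E
```

```text
top socket 0.91 net-expected mm (coupler axes) [-0.1 -1.8  0. ]
top tail 0.8 net-expected mm (coupler axes) [ 6.6 -7.2  0. ]
top coupler 0.63 net-expected mm (coupler axes) [ 5.4 -5.7  0. ]
scene socket 0.61 net-expected mm (coupler axes) [-11.4   5.4  -0. ]
scene tail 0.63 net-expected mm (coupler axes) [-0.1 -1.   0. ]
scene coupler 0.77 net-expected mm (coupler axes) [-2.4 -4.   0. ]
wrist coupler 0.7 net-expected mm (coupler axes) [-1.1  1.8 -0. ]
```

View pics/k.png

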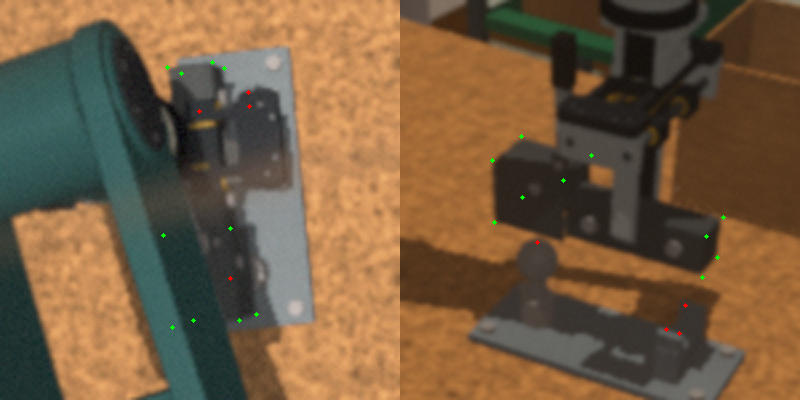

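```bash
python3 - <<'E'
from h import *
cv2.imwrite('pics/l.png',overlay('scene','',46,600))
E
```

```text
scene socket 0.79 net-expected mm (coupler axes) [-0.2 -7.2  0. ]
scene tail 0.77 net-expected mm (coupler axes) [ 0.3  8.8 -0. ]
scene coupler 0.61 net-expected mm (coupler axes) [ 1.2  5.3 -0. ]
```

View pics/l.png

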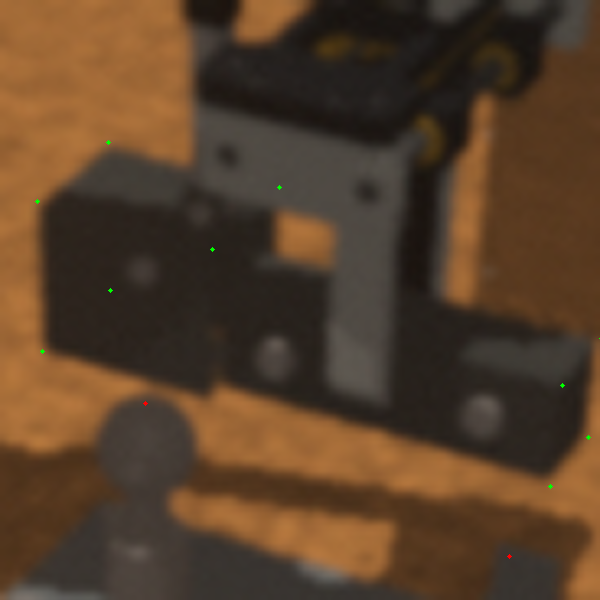

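```bash
sed -i 's/^HS=.*/HS=np.radians(185.94);OS=np.array([.4784,.2257,0])+.015*np.array([np.cos(HS),np.sin(HS),0])/; s/^GX=-.0384/GX=-.0374/' h.py
cat >> h.py <<'E'
TP=Rn.from_euler('y',-1.2,degrees=True)
def se():
    o=st();C=Rn.from_euler('z',HS);p,R=sp();print('tcp err vs seated mm (stand axes)',np.round(C.inv().apply(o['tool_pos']-p)*1000,1),'rot',np.round((R.inv()*Rn.from_euler('xyz',o['ee_rot'])).as_rotvec(degrees=True),1))
def go(uz,n,dx=0,dy=0,hand=0):
    p,R=sp(dx,dy,uz);rows(line(p,R*TP,n),hand)
E
python3 -c "
from h import *
se();go(.1,4)"
```

```text
t 24.77 p [0.4996 0.2281 0.1391] e [3.139 0.    0.103] f [ 0.5  0.4 -7. ] w 0.0356 q [ 0.33  0.11  1.48 -0.    1.55  1.79]
tcp err vs seated mm (stand axes) [ 1.1 -0.2 79.4] rot [-0.2 -0.   0. ]
0.3 0 6.1 0 -0.3 0 0; 0.3 0.1 6.1 0.1 -0.3 0 0; 0.3 0 6.1 0 -0.3 0 0; 0.4 0 6.1 0.1 -0.3 0 0
max 6.1
```

arm_command --commands "0.3 0 6 0 -0.4 0 0; 0.3 0 6 0 -0.4 0 0; 0.3 0 6 0 -0.4 0 0; 0.3 0 6 0 -0.3 0 0; 0 0 0 0 0 0 0"

```text
time: 25.4
tool_pos: [0.5003, 0.228, 0.1124]
ee_rot: [3.138, 0.03, 0.103]
wrist_force: [0.7, -0.2, -7.5]
width: 0.0358
```

```bash
python3 -c "
from h import *
se();go(.08,3)"
```

```text
t 25.4 p [0.5003 0.228  0.1124] e [3.138 0.03  0.103] f [ 0.7 -0.2 -7.5] w 0.0358 q [0.32 0.15 1.49 0.   1.53 1.79]
tcp err vs seated mm (stand axes) [ 0.4 -0.  52.7] rot [-0.2 -1.7  0. ]
0.3 0 5.9 0.1 0.2 0 0; 0.3 0 5.9 0 0.1 0 0; 0.3 0 5.9 0.1 0.2 0 0
max 5.9
```

arm_command --commands "0.3 0 6 0 0.2 0 0; 0.3 0 6 0 0.1 0 0; 0.3 0 6 0 0.1 0 0; 0.2 0 0 0 0 0 0"

```text
time: 25.9
tool_pos: [0.5009, 0.2281, 0.0932]
ee_rot: [3.138, 0.022, 0.104]
wrist_force: [-0.3, -0.6, -7.7]
width: 0.0357
```

```bash
python3 -c "
from h import *
se();go(.064,3)"
```

```text
t 25.9 p [0.5009 0.2281 0.0932] e [3.138 0.022 0.104] f [-0.3 -0.6 -7.7] w 0.0357 q [0.32 0.15 1.52 0.   1.49 1.79]
tcp err vs seated mm (stand axes) [-0.2 -0.  33.5] rot [-0.2 -1.3  0. ]
0 0 4.8 0.1 0 0 0; 0.1 0 4.9 0 0 0 0; 0 0 4.8 0.1 0.1 0 0
max 4.9
```

arm_command --commands "0 0 5 0 0 0 0; 0 0 5 0 0 0 0; 0 0 5 0 0 0 0; 0 0 0 0 0 0 0"

```text
time: 26.4
tool_pos: [0.5007, 0.228, 0.0774]
ee_rot: [3.138, 0.022, 0.104]
wrist_force: [-0.5, -0.0, -7.4]
width: 0.0359
```

```bash
python3 -c "
from h import *
se();go(.049,3)"
```

```text
t 26.4 p [0.5007 0.228  0.0774] e [3.138 0.022 0.104] f [-0.5 -0.  -7.4] w 0.0359 q [0.32 0.16 1.54 0.   1.46 1.79]
tcp err vs seated mm (stand axes) [ 0.  -0.  17.7] rot [-0.2 -1.2  0. ]
0.1 0 4.6 0.1 0 0 0; 0.1 0 4.5 0 0 0 0; 0.1 0 4.6 0.1 0 0 0
max 4.6
```

arm_command --commands "0 0 5 0 0 0 0; 0 0 5 0 0 0 0; 0 0 4 0 0 0 0; 0 0 0 0 0 0 0"

```text
time: 26.9
tool_pos: [0.5005, 0.228, 0.0625]
ee_rot: [3.138, 0.021, 0.104]
wrist_force: [-0.3, -0.3, -7.0]
width: 0.0355
```

arm_command --commands "0 0 2 0 0 0 0; 0 0 2 0 0 0 0; 0 0 0 0 0 0 0"

```text
time: 27.28
tool_pos: [0.5008, 0.2281, 0.0599]
ee_rot: [3.139, 0.02, 0.104]
wrist_force: [0.6, -0.5, -6.8]
width: 0.0359
```

```bash
python3 -c "
from h import *
se()"
```

```text
t 27.27 p [0.5008 0.2281 0.0599] e [3.139 0.02  0.104] f [ 0.6 -0.5 -6.8] w 0.0359 q [0.32 0.18 1.56 0.   1.42 1.79]
tcp err vs seated mm (stand axes) [-0.1 -0.1  0.2] rot [-0.2 -1.1  0. ]
```

arm_command --commands "0 0 1.5 0 0 0 0; 0 0 1 0 0 0 0; 0 0 0 0 0 0 0"

```text
time: 27.65
tool_pos: [0.501, 0.2281, 0.0597]
ee_rot: [3.139, 0.019, 0.104]
wrist_force: [-1.5, -0.8, -4.4]
width: 0.0359
```

arm_command --commands "0 0 1.5 0 0 0 0; 0 0 1 0 0 0 0; 0 0 0 0 0 0 0"

```text
time: 28.02
tool_pos: [0.501, 0.2282, 0.0597]
ee_rot: [3.139, 0.018, 0.104]
wrist_force: [-1.9, -1.6, -1.6]
width: 0.0358
```

arm_command --commands "0 0 1 0 0 0 0; 0 0 0 0 0 0 1; 0 0 0 0 0 0 1; 0 0 0 0 0 0 1; 0 0 0 0 0 0 1; 0 0 -30 0 0 0 1; 0 0 -40 0 0 0 1; 0 0 -40 0 0 0 0; 0 0 -40 0 0 0 0; 0 0 -40 0 0 0 0; 0 0 0 0 0 0 0"

```text
time: 29.4
tool_pos: [0.5062, 0.2296, 0.2539]
ee_rot: [3.141, 0.012, 0.104]
wrist_force: [1.1, -0.2, -0.2]
width: 0.0578
```

```bash
cat >> h.py <<'E'
O2=np.r_[OS[:2],.045]
def kp(x,y,z,tilt=0):
    C=Rn.from_euler('z',HS);return C.apply([x,y,z])+O2, C*Rn.from_euler('xyz',[np.pi,0,-np.pi])*Rn.from_euler('y',tilt,degrees=True)
def ke():
    o=st();print('tcp in seated coupler',np.round(Rn.from_euler('z',HS).inv().apply(o['tool_pos']-O2)*1000,1));return o
def press(th,r=.085,push=0):
    t=np.radians(th);s,c=np.sin(t),np.cos(t);n=.009+.008*s-push
    return kp(.028-r*c+n*s,0,.068+r*s+n*c-.010*s)
E
python3 - <<'E'
from h import *
ke()
for n in ('top','scene','wrist'):
    s=snapshot(n)
    for q,z,e in (('socket',.078,[.06,0,.033]),('tail',.045,[-.09,0,0])):
        k=models.tip_of(q,s)
        if k: print(n,q,round(k[0]['conf'],2),np.round(Rn.from_euler('z',HS).inv().apply(atz(s,k[0]['centre'],z)-O2)*1000-np.array(e)*1000,1))
rows(line(*kp(.062,0,.205),4),0)
E
```

```text
t 29.4 p [0.5062 0.2296 0.2539] e [3.141 0.012 0.104] f [ 1.1 -0.2 -0.2] w 0.0578 q [0.32 0.11 1.26 0.   1.79 1.79]
tcp in seated coupler [-43.   -1.  208.9]
top socket 0.66 [9.3 2.9 0. ]
top tail 0.84 [10.3 -4.1 -0. ]
scene socket 0.78 [-7.3 11.1 -0. ]
scene tail 0.9 [-3.2  4.2  0. ]
wrist socket 0.82 [3.  2.8 0. ]
-25.7 0.1 0.2 0 0.3 0 0; -25.7 0.2 0 0.1 0.4 0 0; -25.7 0.1 -0.1 0 0.3 0 0; -25.7 0.1 -0.3 0.1 0.3 0 0
max 25.7
```

arm_command --commands "-26 0 -3 0 0 0 0; -26 0 -3 0 0 0 0; -26 0 -2 0 0 0 0; -27 0 0 0 0 0 0; 0 0 0 0 0 0 0; 0 0 25 0 0 0 0; 0 0 25 0 0 0 0; 0 0 23 0 0 0 0; 0 0 0 0 0 0 0"

```text
time: 30.98
tool_pos: [0.3981, 0.2172, 0.181]
ee_rot: [3.137, 0.024, 0.102]
wrist_force: [0.3, 1.1, 0.1]
width: 0.0005
```

```bash
python3 - <<'E'
from h import *
ke()
rows([press(t) for t in np.linspace(85,35,8)],0)
E
```

```text
t 30.98 p [0.3981 0.2172 0.181 ] e [3.137 0.024 0.102] f [0.3 1.1 0.1] w 0.0005 q [ 0.37 -0.1   1.61  0.    1.66  1.84]
tcp in seated coupler [ 65.8   0.2 136. ]
28.1 -0.2 -8.9 0.2 1.4 -0.1 0; 10.9 0 -0.7 0 0 0 0; 11 0 0.6 0 0 0 0; 10.9 0 2 0 0 0 0; 10.6 0 3.2 0 0 0 0; 10.1 0 4.4 0 0 0 0; 9.4 0 5.7 0 0 0 0; 8.4 0 6.9 0 0 0 0
max 28.1
```

arm_command --commands "14 0 -3 0 0 0 0; 14 0 -3 0 0 0 0; 11 0 0 0 0 0 0; 11 0 0.5 0 0 0 0; 11 0 2 0 0 0 0; 11 0 3 0 0 0 0"

```text
time: 31.72
tool_pos: [0.4763, 0.2255, 0.1825]
ee_rot: [3.138, 0.022, 0.102]
wrist_force: [-1.8, -0.4, -0.3]
width: 0.0006
```

```bash
python3 - <<'E'
from h import *
ke()
rows([press(t) for t in np.linspace(42,5,7)],0)
E
```

```text
t 31.73 p [0.4763 0.2255 0.1825] e [3.138 0.022 0.102] f [-1.8 -0.4 -0.3] w 0.0006 q [0.33 0.06 1.45 0.   1.66 1.8 ]
tcp in seated coupler [-12.9   0.  137.5]
12.9 -0.1 8.4 0.2 1.2 -0.1 0; 7.3 0 5.8 0 0 0 0; 6.5 0 6.7 0 0 0 0; 5.7 0.1 7.3 0 0 0 0; 4.7 0 7.8 0 0 0 0; 3.6 0 8.4 0 0 0 0; 2.5 0 8.6 0 0 0 0
max 12.9
```

arm_command --commands "11 0 7 0 0 0 0; 8 0 6 0 0 0 0; 7 0 7 0 0 0 0; 6 0 7.5 0 0 0 0; 5 0 8 0 0 0 0; 4 0 8 0 0 0 0; 0 0 0 0 0 0 0"

```text
time: 32.6
tool_pos: [0.5198, 0.2296, 0.1342]
ee_rot: [3.138, 0.021, 0.102]
wrist_force: [-0.9, -0.2, 0.1]
width: 0.0004
```

```bash
python3 - <<'E'
from h import *
ke()
rows(line(*kp(-.057,0,.075),5),0)
E
```

```text
t 32.6 p [0.5198 0.2296 0.1342] e [3.138 0.021 0.102] f [-0.9 -0.2  0.1] w 0.0004 q [0.32 0.17 1.42 0.   1.57 1.78]
tcp in seated coupler [-56.6   0.4  89.2]
0.1 -0.1 2.8 0 0.2 0 0; 0.2 -0.1 2.9 0.1 0.3 0 0; 0.1 -0.1 2.8 0 0.2 -0.1 0; 0.1 0 2.9 0.1 0.3 0 0; 0.1 -0.1 2.8 0 0.2 0 0
max 2.9
```

arm_command --commands "0 0 4 0 0 0 0; 0 0 4 0 0 0 0; 0 0 3 0 0 0 0; 0 0 2 0 0 0 0"

```text
time: 33.1
tool_pos: [0.5211, 0.2299, 0.1223]
ee_rot: [3.139, 0.016, 0.102]
wrist_force: [-0.5, -0.4, 3.1]
width: 0.0003
```

arm_command --commands "0 0 2.5 0 0 0 0; 0 0 2.5 0 0 0 0; 0 0 2 0 0 0 0"

```text
time: 33.48
tool_pos: [0.5212, 0.2299, 0.1221]
ee_rot: [3.139, 0.012, 0.102]
wrist_force: [-1.8, -1.3, 6.5]
width: 0.0005
```

```bash
python3 -c "
from h import *
ke()"
```

```text
t 33.48 p [0.5212 0.2299 0.1221] e [3.139 0.012 0.102] f [-1.8 -1.3  6.5] w 0.0005 q [0.32 0.17 1.44 0.   1.54 1.78]
tcp in seated coupler [-58.    0.2  77.1]
```

arm_command --commands "0 0 2.5 0 0 0 0; 0 0 2.5 0 0 0 0; 0 0 2.5 0 0 0 0; 0 0 1 0 0 0 0"

```text
time: 33.98
tool_pos: [0.5211, 0.2299, 0.1222]
ee_rot: [3.14, 0.006, 0.102]
wrist_force: [-0.9, -1.0, 1.4]
width: 0.0004
```

arm_command --commands "0 0 -10 0 0 0 0; 0 0 -15 0 0 0 1; -20 0 -15 0 0 0 1; -25 0 -10 0 0 0 1; -25 0 0 0 0 0 1; -25 0 0 0 0 0 1; -23 0 0 0 0 0 1; 0 0 0 0 0 0 1"

```text
time: 34.98
tool_pos: [0.4021, 0.2184, 0.1796]
ee_rot: [-3.141, 0.003, 0.102]
wrist_force: [0.5, -0.1, -0.3]
width: 0.0671
```

```bash
python3 - <<'E'
from h import *
ke();rs=[]
for n in ('top','scene','wrist'):
    s=snapshot(n);k=models.tip_of('handle_grip',s)
    if k:
        rs.append(ray(s,k[0]['centre']));print(n,k[0]['conf'],np.round(Rn.from_euler('z',HS).inv().apply(atz(s,k[0]['centre'],.113)-O2)*1000,1))
    if n=='scene': cv2.imwrite('pics/m.png',cv2.resize(s['img'][80:230,230:430],(800,600)))
if len(rs)>1: print('grip in coupler',Rn.from_euler('z',HS).inv().apply(tri(rs)-O2)*1000,'expect -57 0 68')
go_=kp(.06,0,.016);rows(line(*go_,4),1)
E
```

```text
t 34.98 p [0.4021 0.2184 0.1796] e [-3.141e+00  3.000e-03  1.020e-01] f [ 0.5 -0.1 -0.3] w 0.0671 q [ 0.37 -0.11  1.62  0.    1.64  1.84]
tcp in seated coupler [ 61.6  -0.6 134.6]
top 0.91 [-56.1   2.2  68. ]
wrist 0.69 [-56.5  -0.7  68. ]
grip in coupler [-57.53001752  -0.50629083  58.11330733] expect -57 0 68
0.3 0.1 29.3 0 0.1 0 1; 0.2 0 29.3 0 0 -0.1 1; 0.2 0.1 29.4 0 0.1 0 1; 0.2 0.1 29.3 0 0.1 -0.1 1
max 29.4
```

arm_command --commands "0 0 20 0 0 0 1; 0 0 30 0 0 0 1; 0 0 30 0 0 0 1; 0 0 25 0 0 0 1; 0 0 12 0 0 0 1; 0 0 0 0 0 0 1; 0 0 0 0 0 0 0; 0 0 0 0 0 0 0; 0 0 0 0 0 0 0; 0 0 0 0 0 0 0; 0 0 0 0 0 0 0; 0 0 0 0 0 0 0"

```text
time: 36.78
tool_pos: [0.4087, 0.2191, 0.0614]
ee_rot: [-3.14, -0.002, 0.099]
wrist_force: [0.2, 0.1, -0.6]
width: 0.0516
```

arm_command --commands "0 0 0 0 0 0 0; 0 0 0 0 0 0 0; 0 0 0 0 0 0 0; 0 0 0 0 0 0 0"

```text
time: 37.28
tool_pos: [0.4087, 0.2192, 0.0614]
ee_rot: [-3.14, -0.002, 0.099]
wrist_force: [0.5, 0.3, 0.2]
width: 0.0518
```

```bash
python3 -c "
from h import *
ke()"
```

```text
t 37.27 p [0.4087 0.2192 0.0614] e [-3.14e+00 -2.00e-03  9.90e-02] f [0.5 0.3 0.2] w 0.0518 q [ 0.37 -0.03  1.78  0.    1.39  1.84]
tcp in seated coupler [55.  -0.7 16.4]
```

Gripped at 52 mm. Now a gentle pull up.

arm_command --commands "0 0 -1.5 0 0 0 0; 0 0 -1.5 0 0 0 0; 0 0 -1.5 0 0 0 0; 0 0 -1 0 0 0 0"

```text
time: 37.78
tool_pos: [0.4062, 0.2183, 0.0628]
ee_rot: [3.141, 0.005, 0.099]
wrist_force: [4.4, 1.7, -11.0]
width: 0.052
```

```bash
python3 -c "
from h import *
ke()"
```

```text
t 37.77 p [0.4062 0.2183 0.0628] e [3.141 0.005 0.099] f [  4.4   1.7 -11. ] w 0.052 q [ 0.37 -0.03  1.78  0.    1.4   1.84]
tcp in seated coupler [57.6 -0.1 17.8]
```

arm_command --commands "1 0 -3 0 0 0 0; 1 0 -3 0 0 0 0; 0.5 0 -2 0 0 0 0"

```text
time: 38.15
tool_pos: [0.4062, 0.218, 0.0667]
ee_rot: [3.14, 0.013, 0.099]
wrist_force: [3.7, 1.1, -16.6]
width: 0.0522
```

```bash
python3 -c "
from h import *
ke()"
```

```text
t 38.15 p [0.4062 0.218  0.0667] e [3.14  0.013 0.099] f [  3.7   1.1 -16.6] w 0.0522 q [ 0.37 -0.03  1.77  0.    1.41  1.84]
tcp in seated coupler [57.6  0.2 21.7]
```

arm_command --commands "0.5 0 -3 0 0 0 0; 0.3 0 -1.5 0 0 0 0; 0 0 -0.5 0 0 0 0"

```text
time: 38.52
tool_pos: [0.4062, 0.2179, 0.0698]
ee_rot: [3.14, 0.015, 0.099]
wrist_force: [4.5, 2.4, -19.9]
width: 0.0522
```

```bash
python3 - <<'E'
from h import *
ke();s=snapshot('scene');cv2.imwrite('pics/n.png',cv2.resize(s['img'][90:190,270:403],(800,600),interpolation=2))
E
```

```text
t 38.52 p [0.4062 0.2179 0.0698] e [3.14  0.015 0.099] f [  4.5   2.4 -19.9] w 0.0522 q [ 0.37 -0.03  1.77  0.    1.42  1.84]
tcp in seated coupler [57.7  0.3 24.8]
```

View pics/n.png

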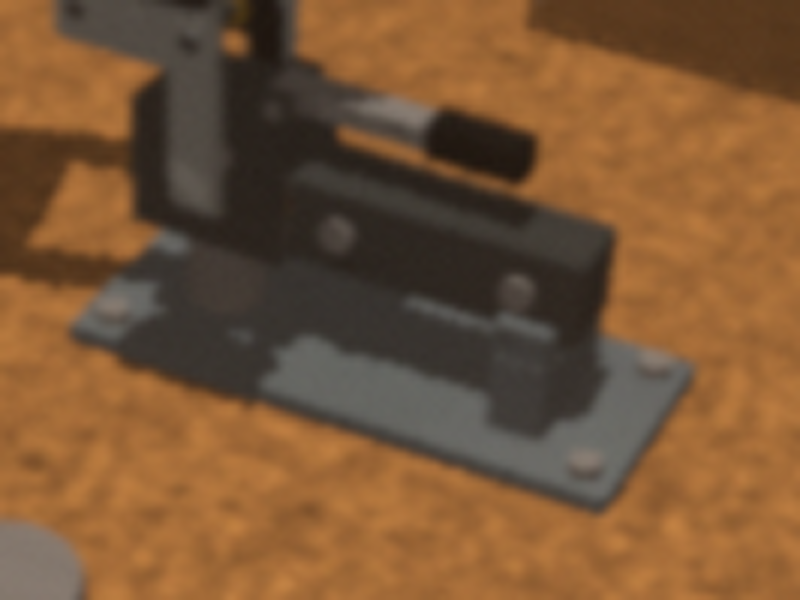

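arm_command --commands "0 0 2 0 0 0 0; 0 0 0 0 0 0 0; 0 0 0 0 0 0 0; 0 0 0 0 0 0 0; 0 0 0 0 0 0 0; 0 0 0 0 0 0 0; 0 0 0 0 0 0 0; 0 0 0 0 0 0 0; 0 0 0 0 0 0 0; 0 0 0 0 0 0 0"

```text
time: 39.83
tool_pos: [0.4062, 0.2179, 0.0679]
ee_rot: [3.14, 0.015, 0.099]
wrist_force: [2.5, 2.7, -17.3]
width: 0.0518
```

arm_command --commands "0 0 2 0 0 0 0; 0 0 2 0 0 0 0; 0 0 2 0 0 0 0; 0 0 0 0 0 0 0"

```text
time: 40.33
tool_pos: [0.4063, 0.218, 0.064]
ee_rot: [3.14, 0.014, 0.099]
wrist_force: [1.9, 0.9, -14.1]
width: 0.0517
```

```bash
python3 -c "
from h import *
ke()"
```

```text
t 40.33 p [0.4063 0.218  0.064 ] e [3.14  0.014 0.099] f [  1.9   0.9 -14.1] w 0.0517 q [ 0.37 -0.03  1.77  0.    1.41  1.84]
tcp in seated coupler [57.5  0.2 19. ]
```

arm_command --commands "-1 0 1.5 0 0 0 0; -1 0 1.5 0 0 0 0; 0 0 1 0 0 0 0; 0 0 0 0 0 0 0"

```text
time: 40.83
tool_pos: [0.4063, 0.2181, 0.063]
ee_rot: [3.141, 0.008, 0.099]
wrist_force: [1.1, 0.9, -8.8]
width: 0.052
```

arm_command --commands "0 0 1.5 0 0 0 0; 0 0 1 0 0 0 0; 0 0 1 0 0 0 0; 0 0 0 0 0 0 0"

```text
time: 41.32
tool_pos: [0.4064, 0.2182, 0.0625]
ee_rot: [3.141, 0.006, 0.099]
wrist_force: [-2.9, -1.0, -2.3]
width: 0.0518
```

arm_command --commands "0 0 1 0 0 0 0; 0 0 0 0 0 0 0; 0 0 0 0 0 0 1; 0 0 0 0 0 0 1; 0 0 0 0 0 0 1; 0 0 0 0 0 0 1; 0 0 0 0 0 0 1; 0 0 -25 0 0 0 1; 0 0 -35 0 0 0 1; 0 0 -40 0 0 0 1; 0 0 -40 0 0 0 1; 0 0 0 0 0 0 1"

```text
time: 42.82
tool_pos: [0.4092, 0.2189, 0.2064]
ee_rot: [-3.141, 0.0, 0.099]
wrist_force: [0.3, -0.1, 0.1]
width: 0.0938
```

```bash
python3 - <<'E'
from h import *
ke();rs=[]
A=[]
for n in ('top','scene','wrist'):
    s=snapshot(n);A.append(s['img'])
    for q,z,e in (('socket',.078,[60,0,33]),('tail',.045,[-90,0,0]),('handle_grip',.113,[-57,0,68])):
        k=models.tip_of(q,s)
        if k: print(n,q,round(k[0]['conf'],2),np.round(Rn.from_euler('z',HS).inv().apply(atz(s,k[0]['centre'],z)-O2)*1000-e,1))
cv2.imwrite('pics/o.png',np.hstack([cv2.resize(A[1][90:190,270:390],(400,333),interpolation=2),cv2.resize(A[2][60:310,170:470],(400,333),interpolation=2)]))
E
```

```text
t 42.83 p [0.4092 0.2189 0.2064] e [-3.141  0.     0.099] f [ 0.3 -0.1  0.1] w 0.0938 q [ 0.37 -0.11  1.56  0.    1.69  1.84]
tcp in seated coupler [ 54.5  -0.4 161.4]
top socket 0.78 [4.7 3.7 0. ]
top tail 0.55 [10.9 -1.4 -0. ]
top handle_grip 0.87 [ 0.7  5.9 -0. ]
scene socket 0.85 [ 1.9 -1.3 -0. ]
scene tail 0.91 [ 5.6 -7.9  0. ]
scene handle_grip 0.79 [ 5.  -1.9 -0. ]
wrist socket 0.84 [0.6 2.5 0. ]
wrist handle_grip 0.63 [ 2.8  1.2 -0. ]
```

```bash
python3 -c "
from h import *
robot.close_job();st()"
```

```text
the job is handed in; nothing more can be done
the job is handed in; nothing more can be done
```

I handed the job in at about 43 s of the 72 s allowed. The coupler was left seated, locked and released on the stand, and the arm was well clear with the wrist force near zero. `close_job` gave no verdict.

**What I did**
- **Handle up:** gripping and swinging the handle only got it to about 51° and dragged the coupler a few centimetres across the bench. I let go and pushed the handle upright with closed fingers.
- **Seating:** I carried the coupler by the waist and lowered it over the ball. It stopped within 0.5 mm of the worked-out seated height, and its weight moved onto the stand.
- **Locking:** I pressed the handle down. It stopped at 77.1 mm above the coupler's underside, against 77 mm expected for a locked handle.
- **Pull test:** I gripped the housing sides (52 mm) and pulled up. The tool rose 8.4 mm at most, with 19.9 N. I then held it for about 1.1 s at 6.5 mm and 17.3 N, which I work out as the ball raised about 5 mm plus slack. I lowered it, let go and backed off straight up.

**Checks**
- **During the pull:** a picture showed the handle lying flat and the tail in the fork. It did not show the ball's rise directly; that figure comes from the force and tool height.
- **After release:** the wrist camera put the socket within about 2.6 mm and the handle grip within about 3 mm of their expected places.
- **Disagreements:** the top and scene networks put the tail about 10 mm and 11 mm off, not in the same direction. They had shown similar scatter all along, so I did not treat it as a real shift.
- **Not checked:** I could not view a final picture because the limit of 12 had been reached. I also did not measure the bystanders again at the end; I noticed no contact with them.

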